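Load the burn-in station and lock it with the quarter-turn key

TASK

Load the burn-in station: stand every black amplifier module from the blue mat upright in the station's channel, in any order, lying across the channel one behind the other, each pushed flush so that no gap is left from the end stop through to the last module. Then lift the red-handled key up off its forked hook, push it down into the slot of the station's socket until its collar meets the plate, and turn it a quarter turn clockwise (seen from above) so that it stays locked down against its spring. The modules must still be flush when you finish; leave the mug, can, tape roll, screwdriver and multimeter where they are.

Things in the scene. Friction and masses are not known exactly. Their poses are not given: they have to be found in the camera images.
- station: Fixed burn-in station; origin at table level under the middle of the end stop's inner face, z up. The channel runs from the stop to the station's -y. The blue stop spans y 0 to 12 mm, 102 mm wide, top 52 mm above the table. Beyond it the grey socket block: x +-35 mm, y 20 to 100 mm, top 50 mm above the table. Flush modules, along its x, have centres at y = -20, -60, -100, -140 mm.
- channel (a point): Middle of the channel's aluminium floor, 100 mm along the station's -y from its origin and 8 mm above the table; axes as the station. The floor runs y +-100 mm from here; inside it is 102 mm wide (x) between two low blue walls 6 mm thick, whose tops are 22 mm above the table. The end away from the stop is open.
- socket (a point): Centre of the socket slot on the upper face of its 8 mm plate: 60 mm along the station's +y from its origin, 50 mm above the table; axes as the station. The slot is 36 mm long along x, 16 mm wide. White marks lie in line with the slot; green marks at 90 degrees show where the handle points when locked. The key turns clockwise only, to a stop at about 90 degrees.
- plunger_top (a point): Top of the sprung brass plunger under the slot, 11 mm below the plate's upper face at rest. It gives 2 N at first, 4 N when the key is home: collar on the plate, key underside 19 mm below the plate's upper face. Let go after turning, the key rises 3 mm until its cross bar bears on the plate's underside, and stays; unturned it is pushed back up.
- hook: Fixed steel stand with a forked hook; origin at table level under the hanging point. Two level prongs, 8 by 8 mm, 19 mm apart inside, upper faces 150 mm above the table, run from a column (x 45 to 59 mm, no higher than the prongs) to x = -30 mm, where the tips turn up 8 mm. Nothing stands above. Base 110 by 90 by 8 mm.
- key: Loose key, 120 g, 66 mm high, hanging upright, collar on the prongs, handle about along the hook's x. Origin: centre of its underside, z up. Cross bar 30 (x) by 10 (y) mm, z 0 to 8; stem 12 mm across to z 19; collar 36 mm across, z 19 to 24; red handle 54 (x) by 16 (y) mm, z 24 to 66: grip it across the 16 mm. In line, the cross bar passes up between the prongs and down through the slot.
- module_a: Black finned amplifier module, one of three or four alike (None if absent), about 350 g: box 90 (x) by 40 (y) by 45 (z) mm, origin at the centre of its underside. Stands upright on the mat at the start (loose). Grip it across its 40 mm; it is too long to grip the other way. It slides easily along the channel (friction about 0.3).
- module_b: Black finned amplifier module, one of three or four alike (None if absent), about 350 g: box 90 (x) by 40 (y) by 45 (z) mm, origin at the centre of its underside. Stands upright on the mat at the start (loose). Grip it across its 40 mm; it is too long to grip the other way. It slides easily along the channel (friction about 0.3).
- module_c: Black finned amplifier module, one of three or four alike (None if absent), about 350 g: box 90 (x) by 40 (y) by 45 (z) mm, origin at the centre of its underside. Stands upright on the mat at the start (loose). Grip it across its 40 mm; it is too long to grip the other way. It slides easily along the channel (friction about 0.3).
- module_d: Black finned amplifier module, one of three or four alike (None if absent), about 350 g: box 90 (x) by 40 (y) by 45 (z) mm, origin at the centre of its underside. Stands upright on the mat at the start (loose). Grip it across its 40 mm; it is too long to grip the other way. It slides easily along the channel (friction about 0.3).
- multimeter: Yellow multimeter, 150 by 75 by 30 mm, lying on the bench beyond the station (bystander); origin under its centre.
- screwdriver: Screwdriver lying on the bench beyond the station (bystander).
- tape_roll: Cardboard-brown tape roll, 90 mm across, 30 mm high, between the robot and the station (bystander).
- mug: White mug, 76 mm across, 90 mm high, near the robot on its right (bystander).
- spray_can: Green can, 52 mm across, 150 mm high, near the robot on its left (bystander).
There are look-alikes about, which are no part of the job. Leave any purple look-alike of the module_d alone.

How it is judged (in metres and radians):
On the way, in this order (a step that is already met when the one before it is completed fails the run):
1. all modules present stand in the channel, flush from the stop to the last, and released (x of module_a in the frame of station between -0.0085 and 0.0085 m and z of module_a in the frame of station between 0.005 and 0.012 m and angle between each of module_a, module_b, module_c, module_d's own z axis and vertical below 0.06 rad and angle between the x axis of each of module_a, module_b, module_c, module_d and the x axis of station, either way round below 0.07 rad and (y of module_a in the frame of station between -0.0225 and -0.018 m or (y of module_a in the frame of station between -0.0635 and -0.058 m and (y of module_b in the frame of station between -0.0225 and -0.018 m or y of module_c in the frame of station between -0.0225 and -0.018 m or y of module_d in the frame of station between -0.0225 and -0.018 m)) or (y of module_a in the frame of station between -0.1045 and -0.098 m and (y of module_b in the frame of station between -0.0635 and -0.058 m or y of module_c in the frame of station between -0.0635 and -0.058 m or y of module_d in the frame of station between -0.0635 and -0.058 m)) or (y of module_a in the frame of station between -0.1455 and -0.138 m and (y of module_b in the frame of station between -0.1045 and -0.098 m or y of module_c in the frame of station between -0.1045 and -0.098 m or y of module_d in the frame of station between -0.1045 and -0.098 m))) and x of module_b in the frame of station between -0.0085 and 0.0085 m and z of module_b in the frame of station between 0.005 and 0.012 m and (y of module_b in the frame of station between -0.0225 and -0.018 m or (y of module_b in the frame of station between -0.0635 and -0.058 m and (y of module_a in the frame of station between -0.0225 and -0.018 m or y of module_c in the frame of station between -0.0225 and -0.018 m or y of module_d in the frame of station between -0.0225 and -0.018 m)) or (y of module_b in the frame of station between -0.1045 and -0.098 m and (y of module_a in the frame of station between -0.0635 and -0.058 m or y of module_c in the frame of station between -0.0635 and -0.058 m or y of module_d in the frame of station between -0.0635 and -0.058 m)) or (y of module_b in the frame of station between -0.1455 and -0.138 m and (y of module_a in the frame of station between -0.1045 and -0.098 m or y of module_c in the frame of station between -0.1045 and -0.098 m or y of module_d in the frame of station between -0.1045 and -0.098 m))) and x of module_c in the frame of station between -0.0085 and 0.0085 m and z of module_c in the frame of station between 0.005 and 0.012 m and (y of module_c in the frame of station between -0.0225 and -0.018 m or (y of module_c in the frame of station between -0.0635 and -0.058 m and (y of module_a in the frame of station between -0.0225 and -0.018 m or y of module_b in the frame of station between -0.0225 and -0.018 m or y of module_d in the frame of station between -0.0225 and -0.018 m)) or (y of module_c in the frame of station between -0.1045 and -0.098 m and (y of module_a in the frame of station between -0.0635 and -0.058 m or y of module_b in the frame of station between -0.0635 and -0.058 m or y of module_d in the frame of station between -0.0635 and -0.058 m)) or (y of module_c in the frame of station between -0.1455 and -0.138 m and (y of module_a in the frame of station between -0.1045 and -0.098 m or y of module_b in the frame of station between -0.1045 and -0.098 m or y of module_d in the frame of station between -0.1045 and -0.098 m))) and x of module_d in the frame of station between -0.0085 and 0.0085 m and z of module_d in the frame of station between 0.005 and 0.012 m and (y of module_d in the frame of station between -0.0225 and -0.018 m or (y of module_d in the frame of station between -0.0635 and -0.058 m and (y of module_a in the frame of station between -0.0225 and -0.018 m or y of module_b in the frame of station between -0.0225 and -0.018 m or y of module_c in the frame of station between -0.0225 and -0.018 m)) or (y of module_d in the frame of station between -0.1045 and -0.098 m and (y of module_a in the frame of station between -0.0635 and -0.058 m or y of module_b in the frame of station between -0.0635 and -0.058 m or y of module_c in the frame of station between -0.0635 and -0.058 m)) or (y of module_d in the frame of station between -0.1455 and -0.138 m and (y of module_a in the frame of station between -0.1045 and -0.098 m or y of module_b in the frame of station between -0.1045 and -0.098 m or y of module_c in the frame of station between -0.1045 and -0.098 m))) and contact force between the fingers and module_a below 0.1 N and contact force between the fingers and module_b below 0.1 N and contact force between the fingers and module_c below 0.1 N and contact force between the fingers and module_d below 0.1 N), for 0.2 s.
2. the key is lifted off its hook (horizontal distance between key and hook above 0.08 m and height (world z) of key above 0.07 m), for 0.1 s.
3. the key is pushed down into the socket, still in line with the slot (horizontal distance between key and socket below 0.006 m and z of key in the frame of socket below -0.0145 m and angle between the x axis of key and the x axis of station, either way round below 0.35 rad), for 0.05 s.
4. the key is turned to lock (horizontal distance between key and socket below 0.006 m and z of key in the frame of socket between -0.023 and -0.0135 m and angle between the x axis of key and the x axis of station, either way round above 1.05 rad and angle between key's own z axis and vertical below 0.12 rad), for 0.2 s.
At the end, for the whole second after the job is handed in: All modules present stand upright across the channel (within 4 degrees), touching the stop or a neighbour to about 2 mm, no place left empty; the key is within 6 mm of the socket centre, turned at least 60 degrees and held down (underside 13.5 to 23 mm below the plate top); all at rest (all of step 4 and x of module_a in the frame of station between -0.0085 and 0.0085 m and z of module_a in the frame of station between 0.005 and 0.012 m and angle between each of module_a, module_b, module_c, module_d's own z axis and vertical below 0.06 rad and angle between the x axis of each of module_a, module_b, module_c, module_d and the x axis of station, either way round below 0.07 rad and (y of module_a in the frame of station between -0.0225 and -0.018 m or (y of module_a in the frame of station between -0.0635 and -0.058 m and (y of module_b in the frame of station between -0.0225 and -0.018 m or y of module_c in the frame of station between -0.0225 and -0.018 m or y of module_d in the frame of station between -0.0225 and -0.018 m)) or (y of module_a in the frame of station between -0.1045 and -0.098 m and (y of module_b in the frame of station between -0.0635 and -0.058 m or y of module_c in the frame of station between -0.0635 and -0.058 m or y of module_d in the frame of station between -0.0635 and -0.058 m)) or (y of module_a in the frame of station between -0.1455 and -0.138 m and (y of module_b in the frame of station between -0.1045 and -0.098 m or y of module_c in the frame of station between -0.1045 and -0.098 m or y of module_d in the frame of station between -0.1045 and -0.098 m))) and x of module_b in the frame of station between -0.0085 and 0.0085 m and z of module_b in the frame of station between 0.005 and 0.012 m and (y of module_b in the frame of station between -0.0225 and -0.018 m or (y of module_b in the frame of station between -0.0635 and -0.058 m and (y of module_a in the frame of station between -0.0225 and -0.018 m or y of module_c in the frame of station between -0.0225 and -0.018 m or y of module_d in the frame of station between -0.0225 and -0.018 m)) or (y of module_b in the frame of station between -0.1045 and -0.098 m and (y of module_a in the frame of station between -0.0635 and -0.058 m or y of module_c in the frame of station between -0.0635 and -0.058 m or y of module_d in the frame of station between -0.0635 and -0.058 m)) or (y of module_b in the frame of station between -0.1455 and -0.138 m and (y of module_a in the frame of station between -0.1045 and -0.098 m or y of module_c in the frame of station between -0.1045 and -0.098 m or y of module_d in the frame of station between -0.1045 and -0.098 m))) and x of module_c in the frame of station between -0.0085 and 0.0085 m and z of module_c in the frame of station between 0.005 and 0.012 m and (y of module_c in the frame of station between -0.0225 and -0.018 m or (y of module_c in the frame of station between -0.0635 and -0.058 m and (y of module_a in the frame of station between -0.0225 and -0.018 m or y of module_b in the frame of station between -0.0225 and -0.018 m or y of module_d in the frame of station between -0.0225 and -0.018 m)) or (y of module_c in the frame of station between -0.1045 and -0.098 m and (y of module_a in the frame of station between -0.0635 and -0.058 m or y of module_b in the frame of station between -0.0635 and -0.058 m or y of module_d in the frame of station between -0.0635 and -0.058 m)) or (y of module_c in the frame of station between -0.1455 and -0.138 m and (y of module_a in the frame of station between -0.1045 and -0.098 m or y of module_b in the frame of station between -0.1045 and -0.098 m or y of module_d in the frame of station between -0.1045 and -0.098 m))) and x of module_d in the frame of station between -0.0085 and 0.0085 m and z of module_d in the frame of station between 0.005 and 0.012 m and (y of module_d in the frame of station between -0.0225 and -0.018 m or (y of module_d in the frame of station between -0.0635 and -0.058 m and (y of module_a in the frame of station between -0.0225 and -0.018 m or y of module_b in the frame of station between -0.0225 and -0.018 m or y of module_c in the frame of station between -0.0225 and -0.018 m)) or (y of module_d in the frame of station between -0.1045 and -0.098 m and (y of module_a in the frame of station between -0.0635 and -0.058 m or y of module_b in the frame of station between -0.0635 and -0.058 m or y of module_c in the frame of station between -0.0635 and -0.058 m)) or (y of module_d in the frame of station between -0.1455 and -0.138 m and (y of module_a in the frame of station between -0.1045 and -0.098 m or y of module_b in the frame of station between -0.1045 and -0.098 m or y of module_c in the frame of station between -0.1045 and -0.098 m))) and linear speed of each of key, module_a, module_b, module_c, module_d below 0.02 m/s).
It fails at once if a bystander is shoved more than 4 cm or the can or mug is tipped over (distance of any of multimeter, screwdriver, tape_roll, mug, spray_can from where it was at the start of the episode above 0.04 m or angle between any of mug, spray_can's own z axis and vertical above 0.6 rad).
Of module_a, module_b, module_c, module_d only 3 to 4 are there at a start; the rules pass over those that are not, and their reading is None.
At some moment in a run one of module_a, module_b, module_c, module_d may be knocked a few centimetres aside while the robot is not near it.
It also fails if it takes over 210 s, if anything falls off the work surface, if the arm or the gripper's body presses on something with over 40 N, if the wrist force passes 120 N, or if a joint passes its speed limit or range.

ROBOT

A 6-joint arm with a two-finger parallel gripper is mounted at the origin on the work surface. World frame = base frame: x ahead of the robot, y to its left, z up, the work surface at z = 0. Lengths are in mm, angles in rad, forces in N, time in s.
With the tool pointing down it reaches from about 325 to 850 mm from the base axis. Payload 15.5 kg.
Tool frame: the origin (TCP) lies midway between the tips of the shut fingers; the grasp point (between the pads) lies 19 mm behind it (tcp_to_grasp is the distance from the TCP to the grasp point, in mm); z points along the fingers, y is the direction in which the jaws open and shut (so a half turn about z gives the same grasp; the last joint's range is limited). The gripper opens to 91 mm and grips with 3 to 60 N. Pads are 32 mm wide; open, the fingers measure 118 mm over their backs; the gripper's body (76 mm by 178 mm) begins 60 mm behind the grasp point.
Start: joints at [1.125, 0.494, 1.345, -0, 1.302, -0.096], TCP at [214.189, 587.154, 213.915] pointing down, gripper open.
Joint ranges: [-2.91, 2.91], [-0.82, 2.16], [0.22, 2.67], [-1.22, 4.37], [0.12, 2.79], [-3.08, 3.08]. Speed limits (rad/s): [1.89, 1.89, 2.57, 3.01, 3.01, 3.01].

INTERFACE

Orientations are given as a 3x3 rotation matrix whose columns are the frame's x, y, z axes.
In Python, from bench import * gives the robot as it stands. The module is installed in compiled form; this text tells all that it offers.
- The arm moves only by the shell command python3 -m inch 'ROWS' [FORCE]. ROWS is JSON, one flat list of numbers, 7 for each row, row after row: the shift along the world's x, y, z in mm, then the turn, a rotation vector about the world's x, y, z in rad, then the finger opening in mm, from 0 to 91.2. A call has 1 to 8 rows; each row shifts and turns the pose as measured when the row begins; what a row does not reach is not made up. A row lasts 1/12 s, in which the tool goes at most 41.7 mm and 7.16 degrees, less where a joint would pass 70% of its speed; a pose out of reach is approached as far as the arm can. A call is refused whole if a number of a shift passes 41.7 or a number of a turn 0.125, either way. A call with a gripper value outside its range is refused whole. The fingers move at their own pace and stop on an object; FORCE is the grip in N (left out, the last holds). Time passes only in rows, so rows that do not move let the fingers close. It gives the time, the measured TCP pose, the force and the opening at its end, in the units of the state.
- get_state(): the state, without advancing time (a new reading comes with each control period).
- get_image(name): name is "scene" or "side" or "wrist"; returns (picture, depth): 480x640x3 uint8, red, green, blue; 480x640 float32, mm along the optical axis (not along the pixel's ray), 0 where there is no reading.
- camera_model(name): a dict with "vfov" (degrees; the focal length in pixels is half the picture's height over the tangent of half this angle, whatever the lens; pixels are square), "cx", "cy" (the principal point, pixels), "position" and "attitude" of the camera in the world; the wrist camera has in their place "tool_from_camera" (4x4, takes a point from camera to tool coordinates, whose origin is the TCP and whose axes are the flange's). Camera axes: x right, y down, z forward; pixel columns grow to the right and rows downward; lengths in mm; the calibration is good to about 2 mm. A picture is of the moment at which its call begins: read the wrist's pose just before it. camera_model takes no time and is no camera call.
- sign_off(): hands the job in, once; it reports no verdict.
The state is a dict: "clock": time; "joints": joint angles; "qvel": joint speeds; "joint_efforts": joint torques, N m; "eef_pos": TCP position; "tcp_rot": TCP orientation; "contact_force": force on the tool from outside, world axes, zero at the start; "wrist_torque": the same for the moment, N m; "grip_width": finger opening in mm.
Only numpy, scipy, OpenCV 4.12 (cv2) and the standard library are available. Lean on these libraries where they do the work, as an engineer would, in place of code of your own. Each camera call takes 0.05 s, during which the arm holds its last target.

## Working session

There is one attempt and no reset: what is moved stays moved. The work goes in short steps, Python scripts to look and compute and a shell command to move; the robot and the scene stay as the last step left them, time stands still between calls to the robot, and variables do not carry over. Pictures are saved under pics/ and viewed, and the job is handed in when it is done.

```bash
mkdir -p pics
cat > h.py <<'E'
import numpy as np, cv2
from bench import *
def save(n,im): cv2.imwrite('pics/'+n+'.png',cv2.cvtColor(im,cv2.COLOR_RGB2BGR))
def shot(cam):
    s=get_state(); c=camera_model(cam)
    im,d=get_image(cam)
    f=240/np.tan(np.radians(c['vfov']/2))
    v,u=np.mgrid[0:480,0:640]
    P=np.stack([(u-c['cx'])/f*d,(v-c['cy'])/f*d,d],-1)
    if cam=='wrist':
        T=np.array(c['tool_from_camera']); R=np.array(s['tcp_rot'])@T[:3,:3]; t=np.array(s['tcp_rot'])@T[:3,3]+np.array(s['eef_pos'])
    else: R=np.array(c['attitude']);t=np.array(c['position'])
    W=P@R.T+t; W[d==0]=np.nan
    return im,d,W,R,t,f,c
E
python3 - <<'E'
from h import *
s=get_state(); print(s)
for c in ['scene','side','wrist']:
    m=camera_model(c); print(c,m)
    im,d=get_image(c); save(c+'0',im); np.savez('/tmp/'+c+'0.npz',im=im,d=d)
E
```

```text
{'clock': 0.0, 'joints': array([ 1.12547505e+00,  4.94181244e-01,  1.34612678e+00,  3.11916390e-05,
        1.30252855e+00, -9.54839091e-02]), 'qvel': array([ 0.00134929,  0.00035541, -0.00084864,  0.00127782, -0.00114147,
       -0.00035443]), 'joint_efforts': array([ 2.22831499e-03, -8.78827357e+01, -3.81854582e+01,  7.08372588e-02,
        5.33810724e-02, -1.05106092e-04]), 'eef_pos': array([214.02551957, 586.79971784, 213.340959  ]), 'tcp_rot': array([[-9.39425585e-01,  3.42752467e-01, -5.62959075e-04],
       [ 3.42752897e-01,  9.39424941e-01, -1.10964925e-03],
       [ 1.48522778e-04, -1.23538875e-03, -9.99999226e-01]]), 'contact_force': array([-0.57541116, -0.00975222, -0.08344931]), 'wrist_torque': array([ 0.00792535, -0.00428646, -0.00553738]), 'grip_width': 91.32684918954101}
scene {'vfov': 44.70920721896916, 'cx': 312.37344685513534, 'cy': 238.9569505399658, 'position': array([1133.6370033 ,  222.83290591, 1281.29113793]), 'attitude': array([[-0.38247662,  0.79628862, -0.46865345],
       [ 0.92395706,  0.32749648, -0.19760924],
       [-0.00387164, -0.50859658, -0.86099624]])}
side {'vfov': 51.38568797091419, 'cx': 322.32544423841915, 'cy': 239.61492756268785, 'position': array([  138.55619675, -1011.81942978,   773.61092996]), 'attitude': array([[ 0.94189464, -0.17169282,  0.28871451],
       [-0.33581311, -0.50177113,  0.79715449],
       [ 0.0080029 , -0.84778966, -0.53027224]])}
wrist {'vfov': 67.57064837847292, 'cx': 317.2673592624034, 'cy': 236.0060935680264, 'tool_from_camera': array([[ 9.55435040e-04, -9.57005032e-01, -2.90069742e-01,
         8.23825104e+01],
       [ 9.99999538e-01,  9.45973407e-04,  1.72831842e-04,
         9.36811084e-01],
       [ 1.08997320e-04, -2.90069773e-01,  9.57005494e-01,
        -1.71365686e+02],
       [ 0.00000000e+00,  0.00000000e+00,  0.00000000e+00,
         1.00000000e+00]])}
```

View pics/scene0.png

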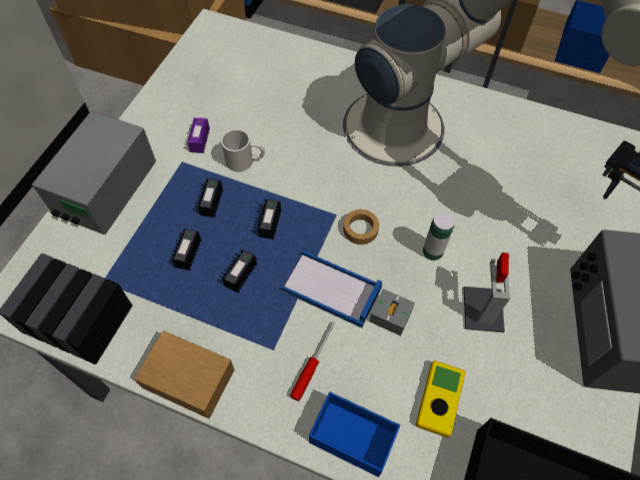

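View pics/side0.png

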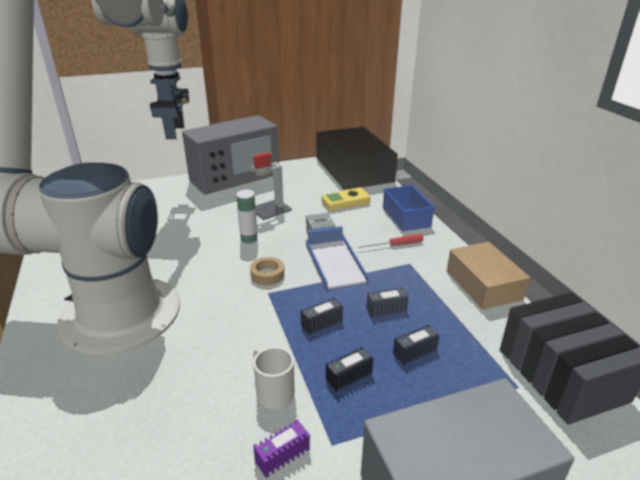

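View pics/wrist0.png

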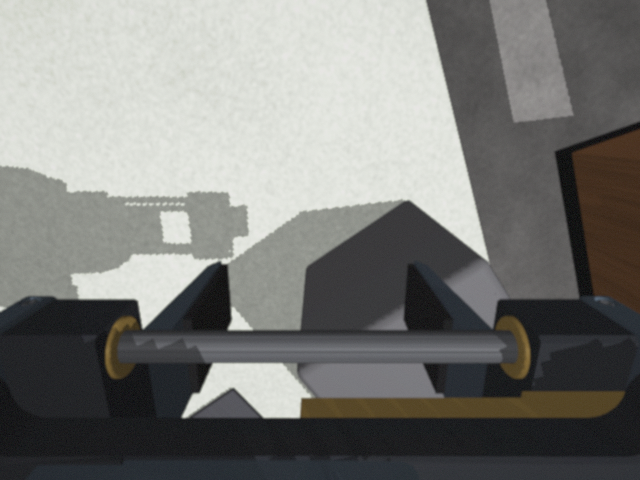

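Scene: the modules could be confused with several things. The black finned boxes on the mat are at (210,196), (269,218), (187,248) and (240,270). The purple look-alike off the mat is at (199,134), and the big black box stack is at (65,305). I choose the four black ones on the mat. The station is at (330,290), the socket at (392,310), and the red key on the hook at (503,266).

```bash
cat >> h.py <<'E'
def mods(W,im,zlo=36,zhi=60,amin=60,ylim=(-900,50),xlim=(150,850)):
    m=(W[...,2]>zlo)&(W[...,2]<zhi)&(W[...,0]>xlim[0])&(W[...,0]<xlim[1])&(W[...,1]<ylim[1])&(W[...,1]>ylim[0])
    n,l,st,ce=cv2.connectedComponentsWithStats(m.astype(np.uint8))
    out=[]
    for i in range(1,n):
        if st[i,4]<amin: continue
        p=W[l==i]; r=cv2.minAreaRect(p[:,:2].astype(np.float32))
        out.append((ce[i].round(),st[i,4],np.round(r[0],1),np.round(r[1],1),round(r[2],1),np.round(np.median(p[:,2]),1),im[l==i].mean(0).round()))
    return out
E
python3 - <<'E'
from h import *
im,d,W,*_=shot('scene')
for o in mods(W,im): print(*o)
for n,(u,v) in dict(mug=(235,140),can=(441,222),tape=(350,225),stop=(371,302),sock=(392,310),hk=(503,266),hbase=(480,310),meter=(440,400),sd=(305,380),chan=(330,290)).items(): print(n,W[v,u].round(1))
save('crop0',cv2.resize(im[150:340,150:520],None,fx=2.1,fy=2.1,interpolation=cv2.INTER_CUBIC))
E
```

```text
[197. 131.] 412 [ 258.7 -490.4] [95.1 43.4] 16.2 45.8 [107.  69. 124.]
[236. 141.] 122 [ 259.2 -369. ] [25.  59.9] 31.1 47.8 [104.  99.  93.]
[104. 199.] 768 [ 535.  -587.5] [136.5 302.4] 58.8 48.1 [50. 51. 51.]
[239. 158.] 157 [ 299.6 -341. ] [36.3 74.4] 38.2 47.6 [105. 100.  94.]
[209. 193.] 480 [ 433.8 -360.6] [96.9 40.7] 12.7 46.2 [70. 70. 71.]
[269. 215.] 502 [ 436.  -190.9] [94.8 40.5] 12.0 45.8 [71. 70. 72.]
[185. 246.] 550 [ 594.7 -343.4] [93.8 43.1] 9.8 45.5 [71. 71. 72.]
[239. 267.] 562 [ 598.1 -194.5] [43.2 93. ] 85.3 45.5 [74. 74. 75.]
[118. 312.] 170 [ 809.6 -398. ] [79.5  6.5] 0.8 47.7 [12. 12. 13.]
mug [ 251.2 -376.6   45.7]
can [365.6 218.2 152. ]
tape [361.4   3.    1.5]
stop [567.2 129.5  48.7]
sock [563.2 180.2  38.7]
hk [453.7 368.6 199.3]
hbase [471.3 370.9  10.4]
meter [719.4 341.   32.9]
sd [787.5  56.8  26.2]
chan [557.7  25.   11. ]
```

View pics/crop0.png

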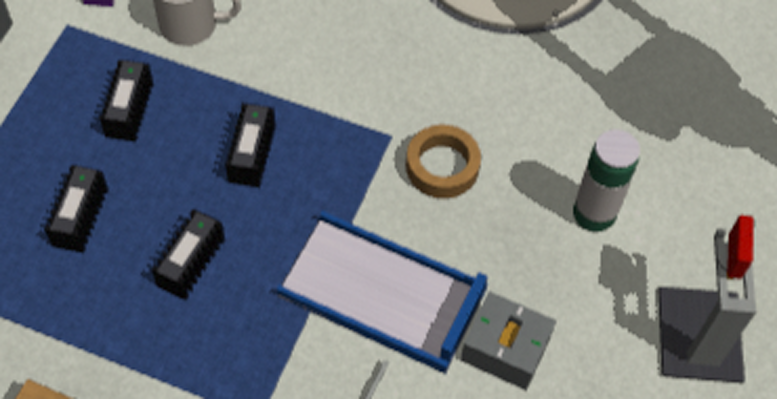

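```bash
cat >> h.py <<'E'
def station(W,im,verbose=1):
    # blue stop top + block top
    z=W[...,2]; hsv=cv2.cvtColor(im,cv2.COLOR_RGB2HSV)
    roi=(W[...,0]>450)&(W[...,0]<690)&(W[...,1]>80)&(W[...,1]<260)
    out={}
    hi=roi&(z>44)&(z<58)
    blue=(hsv[...,0]>100)&(hsv[...,0]<125)&(hsv[...,1]>110)
    for n,m in (('stop',hi&blue),('block',hi&~blue)):
        p=W[m][:,:2].astype(np.float32)
        if len(p)<30: continue
        r=cv2.minAreaRect(p); out[n]=r
        print(n,len(p),np.round(r[0],1),np.round(r[1],1),round(r[2],2),np.nanmedian(z[m]).round(1))
    return out
E
python3 - <<'E'
from h import *
im,d,W,*_=shot('scene'); station(W,im)
im,d,W,*_=shot('side'); station(W,im); 
for o in mods(W,im): print(*o)
E
python3 -m inch '[0,0,41,0,0,0,91, 0,0,41,0,0,0.1,91, 0,0,41,0,0,0.1,91]'
```

```text
stop 203 [559.1 126.2] [ 12.  101.6] 85.99 52.9
block 965 [560.5 169.8] [99.9 99.9] 85.74 51.1
block 469 [563.8 169.5] [110.8 102.2] 83.28 49.6
[473. 279.] 450 [ 817.8 -190. ] [ 37.1 176. ] 9.1 48.3 [113.  99.  81.]
[387. 296.] 463 [ 598.9 -193.9] [45.  91.4] 84.1 44.0 [112. 115. 123.]
[321. 310.] 513 [ 435.2 -190.3] [91.4 44.1] 10.5 44.0 [108. 110. 116.]
[416. 338.] 634 [ 594.  -342.1] [92.8 44. ] 11.0 44.1 [104. 107. 115.]
[552. 379.] 1109 [ 775.1 -513.2] [ 75.7 222.1] 20.7 48.1 [52. 53. 56.]
[349. 362.] 724 [ 434.4 -360.6] [90.9 43.7] 13.7 44.0 [105. 107. 114.]
[274. 364.] 249 [ 287.5 -327.5] [20.7 59.8] 78.1 49.0 [150. 149. 146.]
[275. 388.] 345 [ 278.9 -375.3] [36.8 75.1] 81.4 48.4 [147. 146. 143.]
[281. 441.] 1116 [ 258.1 -488.8] [90.9 42.4] 16.6 44.0 [151. 117. 174.]
[366. 469.] 107 [ 369.4 -590.1] [47.3  1.6] 89.6 48.8 [81. 85. 86.]
clock: 0.55
eef_pos: [211.9, 582.1, 330.7]
tcp_rot: [[-0.989, 0.147, -0.005], [0.147, 0.989, -0.018], [0.003, -0.018, -1.0]]
contact_force: [0.1, 2.3, 0.4]
grip_width: 90.7
```

```bash
python3 -m inch '[19,-36,0,0,0,0.08,91, 19,-36,0,0,0,0,91, 19,-36,0,0,0,0,91, 19,-36,0,0,0,0,91, 19,-36,0,0,0,0,91, 19,-36,0,0,0,0,91, 19,-36,0,0,0,0,91, 19,-36,0,0,0,0,91]'; python3 -m inch '[19,-36,0,0,0,0,91, 19,-36,0,0,0,0,91, 19,-36,0,0,0,0,91, 19,-36,0,0,0,0,91, 19,-36,0,0,0,0,91, 19,-36,0,0,0,0,91, 0,0,0,0,0,0,91]'
```

```text
clock: 1.22
eef_pos: [365.0, 294.8, 342.5]
tcp_rot: [[-0.999, 0.045, 0.007], [0.045, 0.999, 0.002], [-0.007, 0.002, -1.0]]
contact_force: [1.3, 0.5, 0.7]
grip_width: 91.0
clock: 1.8
eef_pos: [481.2, 66.4, 343.6]
tcp_rot: [[-0.999, 0.049, 0.011], [0.049, 0.999, 0.001], [-0.011, 0.001, -1.0]]
contact_force: [-0.1, 1.1, -0.4]
grip_width: 91.0
```

Run:
```python
from h import *
print(get_state()['tcp_rot'])
im,d,W,*_=shot('wrist'); save('w1',im); station(W,im); 
for o in mods(W,im): print(*o)
np.savez('/tmp/w1.npz',im=im,W=W)
```

```text
[[-9.98752125e-01  4.87137276e-02  1.10074774e-02]
 [ 4.87233474e-02  9.98812128e-01  6.07305501e-04]
 [-1.09648178e-02  1.14286881e-03 -9.99939231e-01]]
stop 632 [558.4 128.2] [12.2 98.6] 85.86 52.7
block 2585 [568.  174.9] [ 97.6 101.6] 80.2 50.8
[ 4. 18.] 83 [ 264.7 -286. ] [ 6.3 11.2] 50.1 42.5 [103. 101.  97.]
[118. 164.] 2063 [ 437.7 -188.8] [90.3 41.7] 11.7 45.7 [79. 80. 83.]
[  7. 189.] 505 [ 457.4 -338.7] [24.8 53.1] 80.0 44.7 [57. 57. 62.]
[ 34. 275.] 1318 [ 590.1 -342.1] [76.9 42.4] 9.1 45.7 [101. 102. 105.]
[141. 278.] 1598 [ 600.5 -192.5] [41.1 91.1] 84.9 45.7 [101. 102. 105.]
[207. 407.] 458 [ 822.5 -123.7] [62.9 25. ] 64.5 48.1 [88. 71. 50.]
```

View pics/w1.png

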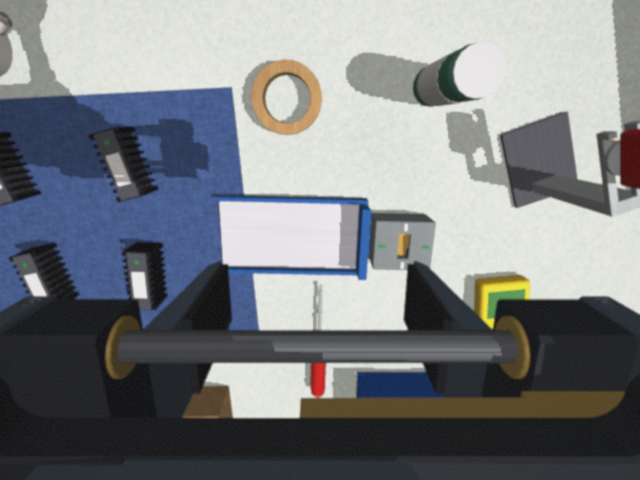

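```bash
python3 -m inch '[12,-32,-10,0,0.011,-0.04,85, 12,-32,-15,0,0,0,85, 12,-32,-20,0,0,0,85, 12,-32,-20,0,0,0,85, 12,-32,-20,0,0,0,85, 12,-32,-20,0,0,0,85, 12,-32,-22,0,0,0,85, 12,-32,-22,0,0,0,85]' 20; python3 -m inch '[12,-3,-30,0,0,0,85, 10,0,-25,0,0,0,85, 0,0,-15,0,0,0,85,0,0,0,0,0,0,85]'
```

```text
clock: 2.52
eef_pos: [578.7, -187.4, 194.4]
tcp_rot: [[-0.997, 0.081, 0.009], [0.081, 0.997, 0.004], [-0.009, 0.005, -1.0]]
contact_force: [0.4, -0.0, 1.1]
grip_width: 84.9
clock: 2.85
eef_pos: [602.1, -193.4, 116.4]
tcp_rot: [[-0.996, 0.084, 0.006], [0.084, 0.996, 0.005], [-0.006, 0.005, -1.0]]
contact_force: [-0.5, 1.6, -0.4]
grip_width: 84.6
```

Run:
```python
from h import *
im,d,W,*_=shot('wrist'); save('w2',im)
for o in mods(W,im): print(*o)
s=get_state();print(s['eef_pos'],s['tcp_rot'][:,2])
```

```text
[36. 45.] 5379 [ 457.2 -354. ] [47.6 41.6] 11.9 45.5 [85. 84. 86.]
[311.  31.] 3756 [ 463.1 -183.8] [37.4 40. ] 11.7 45.5 [101. 100. 105.]
[316. 240.] 6142 [ 600.1 -192.9] [40.1 90.3] 84.6 45.7 [91. 92. 95.]
[109. 247.] 5999 [ 596.1 -341.6] [90.1 41.8] 9.5 45.6 [76. 76. 78.]
[ 602.55534248 -193.43447075  117.85949102] [ 0.00739636  0.00447456 -0.99996264]
```

View pics/w2.png

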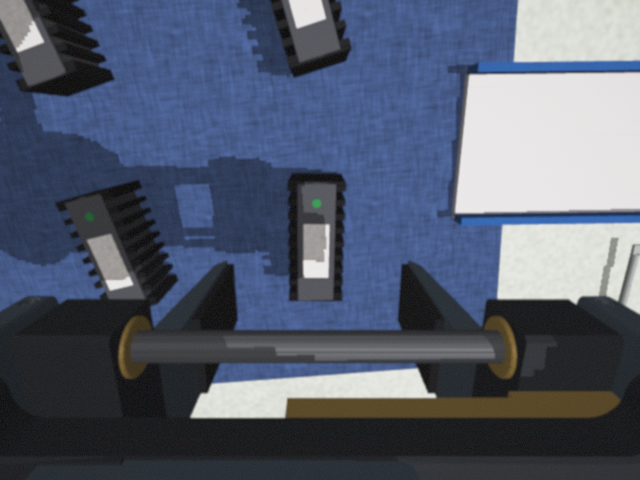

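```bash
python3 -m inch '[-2,0,-30,-0.004,0.007,0,85, 0,0,-30,0,0,0,85, 0,0,-25,0,0,0,85, 0,0,-15,0,0,0,85, 0,0,-6,0,0,0,85, 0,0,0,0,0,0,85]'
```

```text
clock: 3.4
eef_pos: [605.5, -190.1, 18.2]
tcp_rot: [[-0.997, 0.079, 0.012], [0.079, 0.997, -0.004], [-0.012, -0.003, -1.0]]
contact_force: [-1.1, 1.3, -0.0]
grip_width: 84.9
```

```bash
python3 -m inch '[-5,-2.5,-3,0.004,0.012,0,85, 0,0,0,0,0,0,85]';python3 -m inch '[0,0,0,0,0,0,38, 0,0,0,0,0,0,30, 0,0,0,0,0,0,30, 0,0,0,0,0,0,30, 0,0,0,0,0,0,30, 0,0,0,0,0,0,30]' 25
```

```text
clock: 3.57
eef_pos: [601.5, -192.3, 17.9]
tcp_rot: [[-0.997, 0.078, 0.001], [0.078, 0.997, -0.001], [-0.001, -0.001, -1.0]]
contact_force: [0.3, -0.3, 0.6]
grip_width: 85.3
clock: 4.07
eef_pos: [603.8, -193.5, 22.6]
tcp_rot: [[-0.997, 0.079, 0.007], [0.079, 0.997, -0.003], [-0.008, -0.003, -1.0]]
contact_force: [-0.6, 0.9, -0.7]
grip_width: 47.8
```

```bash
python3 -m inch '[-1,0,-2,0,0.003,0,30, -0.5,0,-1.5,0,0.002,0,30, 0,0,-1.5,0,0,0,30, 0,0,-1,0,0,0,30]'; python3 -c "
from h import *
for i in range(4): print(get_state()['eef_pos'],get_state()['grip_width'])"
```

```text
clock: 4.4
eef_pos: [603.3, -193.8, 19.5]
tcp_rot: [[-0.997, 0.079, 0.005], [0.079, 0.997, -0.004], [-0.005, -0.004, -1.0]]
contact_force: [-7.4, 1.7, 20.5]
grip_width: 39.6
[ 603.27248237 -193.75148367   19.53310777] 39.5692099648505
[ 603.27248237 -193.75148367   19.53310777] 39.5692099648505
[ 603.27248237 -193.75148367   19.53310777] 39.5692099648505
[ 603.27248237 -193.75148367   19.53310777] 39.5692099648505
```

```bash
python3 -m inch '[0,0,30,0,0,0,30, 0,0,30,0,0.003,0,30, -6,30,8,0,0,0,30, -7,36,0,0,0.003,0,30, -7,36,0,0,0,0,30, -7,36,0,0,0,0,30, -7,36,0,0,0,0,30, -6,36,0,0,0,0,30]'; python3 -m inch '[-4,28,-2,0,0,0,30, -3,16,-2,0,0,0,30, 0,0,0,0,0,0,30]'
```

```text
clock: 5.07
eef_pos: [560.4, 16.6, 88.1]
tcp_rot: [[-0.996, 0.089, -0.003], [0.089, 0.996, -0.005], [0.003, -0.005, -1.0]]
contact_force: [0.5, -0.2, -2.4]
grip_width: 39.5
clock: 5.32
eef_pos: [549.4, 68.9, 83.0]
tcp_rot: [[-0.996, 0.084, -0.007], [0.084, 0.996, -0.004], [0.007, -0.004, -1.0]]
contact_force: [0.2, 0.2, -2.7]
grip_width: 39.9
```

Run:
```python
from h import *
im,d,W,*_=shot('wrist'); save('w3',im); station(W,im)
z=W[...,2]; hsv=cv2.cvtColor(im,cv2.COLOR_RGB2HSV)
m=(hsv[...,0]>100)&(hsv[...,0]<125)&(hsv[...,1]>110)&(z>19)&(z<26)
n,l,st,ce=cv2.connectedComponentsWithStats(m.astype(np.uint8))
for i in range(1,n):
    if st[i,4]>80: r=cv2.minAreaRect(W[l==i][:,:2].astype(np.float32)); print(ce[i].round(),st[i,4],r)
s=get_state();print(s['eef_pos'],s['tcp_rot'][:,2])
```

```text
stop 2478 [544.2 129.1] [12.7 71.2] 85.96 52.5
block 11817 [557.7 177. ] [103.8  73.9] 75.71 50.7
[266. 188.] 3020 ((502.0951843261719, 38.967918395996094), (215.24607849121094, 78.56378173828125), 65.38633728027344)
[549.82166481  67.81891229  83.07761852] [-0.00663884 -0.00412596 -0.99996945]
```

View pics/w3.png

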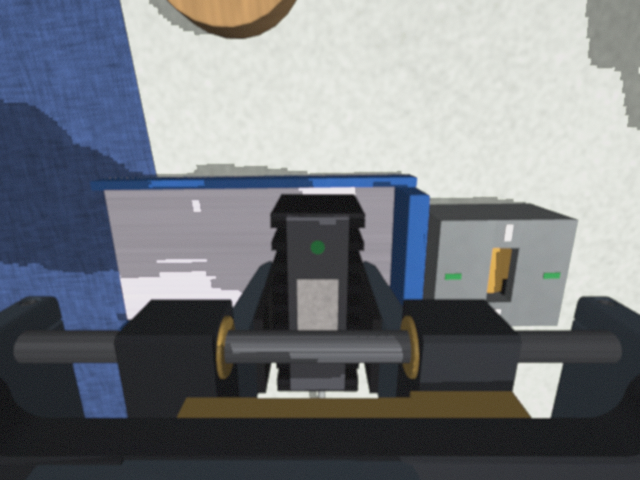

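```bash
python3 -m inch '[6,-4,0,0.004,-0.006,0.012,30, 0,0,-10,0,0,0,30, 0,0,-10,0,0,0,30,0,0,0,0,0,0,30]'
```

```text
clock: 5.7
eef_pos: [557.3, 60.8, 61.0]
tcp_rot: [[-0.997, 0.072, 0.001], [0.072, 0.997, -0.0], [-0.001, -0.0, -1.0]]
contact_force: [-0.4, -0.0, -3.0]
grip_width: 39.8
```

```bash
python3 -m inch '[0,1,-16,0,0,0,30, 0,1,-12,0,0,0,30, 0,0,-5,0,0,0,30,0,0,0,0,0,0,30]'
```

```text
clock: 6.03
eef_pos: [558.4, 60.1, 25.7]
tcp_rot: [[-0.997, 0.078, 0.001], [0.078, 0.997, 0.0], [-0.001, 0.0, -1.0]]
contact_force: [-2.4, 6.3, 17.7]
grip_width: 39.7
```

```bash
python3 -m inch '[0,0,1,0,0,0,60, 0,0,1,0,0,0,60, 0,0,1,0,0,0,60, 0,0,20,0,0,0,60, 0,0,35,0,0,0,60, -2,-15,20,0,0,0,20, -2,-25,0,0,0,0,0,0,-10,0,0,0,0,0]'; python3 -m inch '[0,0,0,0,0,0,0,0,0,-20,0,0,0,0, 0,0,-25,0,0,0,0, 0,0,-20,0,0,0,0, 0,0,0,0,0,0,0]'
```

```text
clock: 6.7
eef_pos: [554.3, 7.8, 107.4]
tcp_rot: [[-0.997, 0.078, 0.0], [0.078, 0.997, -0.0], [-0.0, -0.0, -1.0]]
contact_force: [0.8, 0.2, -1.2]
grip_width: 43.0
clock: 7.12
eef_pos: [555.9, 6.6, 41.7]
tcp_rot: [[-0.997, 0.083, 0.005], [0.083, 0.997, -0.001], [-0.005, -0.0, -1.0]]
contact_force: [-0.9, -0.4, -1.0]
grip_width: 9.5
```

```bash
python3 -m inch '[-4,0,-14,0,0.004,0,0, 0,0,-4,0,0,0,0, 1,10,-1,0,0,-0.005,0, 1,10,-1,0,0,0,0, 1,10,-1,0,0,0,0,0.5,6,-1,0,0,0,0]'
```

```text
clock: 7.62
eef_pos: [556.4, 47.0, 20.9]
tcp_rot: [[-0.996, 0.09, 0.001], [0.09, 0.996, -0.0], [-0.001, -0.0, -1.0]]
contact_force: [-0.2, -2.3, 1.7]
grip_width: 0.6
```

```bash
python3 -m inch '[-1,5,0,0,0,0.018,0, 0,5,0,0,0,0,0, 0,5,0,0,0,0,0]';python3 -m inch '[0,5,0,0,0,0,0]'; python3 -m inch '[0,4,0,0,0,0,0]'; python3 -m inch '[0,4,0,0,0,0,0]'
```

```text
clock: 7.87
eef_pos: [556.3, 65.3, 22.2]
tcp_rot: [[-0.998, 0.068, 0.003], [0.068, 0.998, -0.0], [-0.003, 0.0, -1.0]]
contact_force: [-0.3, -0.6, -1.1]
grip_width: 0.3
clock: 7.95
eef_pos: [556.3, 70.4, 22.4]
tcp_rot: [[-0.998, 0.067, 0.003], [0.067, 0.998, -0.001], [-0.003, -0.001, -1.0]]
contact_force: [-2.4, -77.1, 6.4]
grip_width: 0.1
clock: 8.03
eef_pos: [556.4, 70.4, 22.7]
tcp_rot: [[-0.998, 0.064, 0.003], [0.064, 0.998, -0.008], [-0.003, -0.008, -1.0]]
contact_force: [-1.5, -96.3, 6.8]
grip_width: 0.4
clock: 8.12
eef_pos: [556.4, 69.9, 22.9]
tcp_rot: [[-0.998, 0.063, 0.002], [0.063, 0.998, -0.015], [-0.003, -0.014, -1.0]]
contact_force: [-0.3, -57.2, 1.5]
grip_width: 0.6
```

```bash
python3 -m inch '[0,-10,0,0.0,0,0,0, 0,-5,30,-0.0,0,0,30, 0,0,40,0,0,0.09,85, -15,-33,20,0,0,0.09,85, -15,-33,0,0,0,0.087,85, -15,-33,0,0,0,0,85, -15,-33,0,0,0,0,85, -15,-33,0,0,0,0,85]' ; python3 -m inch '[-15,-33,0,0,0,0,85, -12,-25,0,0,0,0,85, -9,-14,0,0,0,0,85,0,0,0,0,0,0,85]';  python3 - <<'E'
from h import *
im,d,W,*_=shot('wrist'); save('w4',im)
for o in mods(W,im): print(*o)
s=get_state();print(s['eef_pos'],s['tcp_rot'])
E
```

```text
clock: 8.78
eef_pos: [481.5, -112.0, 117.8]
tcp_rot: [[-0.975, -0.222, 0.012], [-0.222, 0.975, -0.019], [-0.007, -0.022, -1.0]]
contact_force: [0.5, -0.8, 0.2]
grip_width: 44.3
clock: 9.12
eef_pos: [441.4, -191.7, 119.0]
tcp_rot: [[-0.976, -0.217, 0.014], [-0.217, 0.976, -0.021], [-0.009, -0.024, -1.0]]
contact_force: [1.5, 0.3, -0.2]
grip_width: 70.9
[121.   4.] 412 [ 318.3 -344.5] [ 4.4 34.1] 14.4 43.4 [107. 104. 100.]
[ 88. 182.] 7113 [ 436.  -358.8] [89.7 41.6] 13.0 45.6 [70. 71. 73.]
[324. 236.] 6095 [ 437.  -188.9] [90.3 40.1] 11.6 45.6 [ 99. 100. 103.]
[ 442.10720321 -190.78442785  119.0625351 ] [[-0.97614507 -0.21667497  0.01388369]
 [-0.21693292  0.97596013 -0.02102213]
 [-0.00899495 -0.02353247 -0.99968261]]
```

View pics/w4.png

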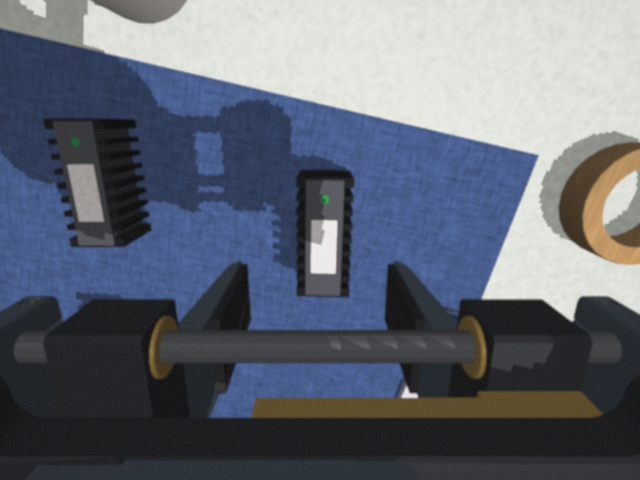

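```bash
python3 -m inch '[-5,2,-20,0.021,0.014,-0.016,85, -1,0,-30,0,0,0,85, -1,0,-25,0,0,0,85, 0,0,-15,0,0,0,85, 0,0,-7,0,0,0,85]'
```

```text
clock: 9.58
eef_pos: [439.0, -187.1, 21.5]
tcp_rot: [[-0.98, -0.2, 0.007], [-0.2, 0.98, -0.003], [-0.006, -0.004, -1.0]]
contact_force: [-0.8, 0.6, 0.5]
grip_width: 85.0
```

```bash
python3 -m inch '[-2,-2,-2,0.003,0.007,0,40, 0,0,-1,0,0,0,30, -0.5,0,-1,0,0.001,0,30, 0,0,-1,0,0.001,0,30, 0,0,-1,0,0,0,30, 0,0,-1,0,0,0,30,0,0,-1,0,0,0,30,0,0,0,0,0,0,30]'; python3 -m inch '[0,0,0,0,0,0,30]'
```

```text
clock: 10.25
eef_pos: [438.9, -188.1, 15.2]
tcp_rot: [[-0.979, -0.202, -0.0], [-0.202, 0.979, -0.001], [0.0, -0.001, -1.0]]
contact_force: [0.5, 0.4, -3.4]
grip_width: 39.9
clock: 10.33
eef_pos: [438.8, -188.1, 15.2]
tcp_rot: [[-0.979, -0.202, -0.0], [-0.202, 0.979, -0.001], [0.0, -0.001, -1.0]]
contact_force: [0.2, -0.2, -3.9]
grip_width: 40.1
```

```bash
python3 -m inch '[0,0,30,0,0,0,30, 0,0,35,0,0,0,30, 16,28,8,0,0,-0.09,30, 16,31,0,0,0,-0.09,30, 16,31,0,0,0,-0.09,30, 16,31,0,0,0,0,30, 16,31,0,0,0,0,30, 16,31,0,0,0,0,30]'; python3 -m inch '[12,20,0,0,0,0,30, 4,10,-3,0,0,0,30, 0,0,0,0,0,0,30]'
```

```text
clock: 11.0
eef_pos: [533.9, -2.3, 91.6]
tcp_rot: [[-0.996, 0.089, -0.002], [0.089, 0.996, 0.002], [0.002, 0.002, -1.0]]
contact_force: [0.2, -1.3, -2.9]
grip_width: 39.9
clock: 11.25
eef_pos: [552.2, 35.2, 88.1]
tcp_rot: [[-0.996, 0.084, -0.001], [0.084, 0.996, 0.004], [0.001, 0.003, -1.0]]
contact_force: [-0.6, -0.6, -4.1]
grip_width: 39.7
```

```bash
python3 -m inch '[1,-6,-15,-0.004,0,0.012,30, 0,-1,-18,0,0,0,30, 0,0,-10,0,0,0,30,0,0,-5,0,0,0,30]'
```

```text
clock: 11.58
eef_pos: [551.7, 26.2, 38.9]
tcp_rot: [[-0.998, 0.07, -0.001], [0.07, 0.998, -0.001], [0.001, -0.001, -1.0]]
contact_force: [0.1, 0.1, -3.2]
grip_width: 40.2
```

```bash
python3 -m inch '[1.5,1,-8,0,0,0,30, 0,0,-5,0,0,0,30, 0,0,-2,0,0,0,30]'; python3 -m inch '[0,0,-1,0,0,0,30]'
```

```text
clock: 11.83
eef_pos: [552.2, 25.7, 22.5]
tcp_rot: [[-0.997, 0.072, -0.003], [0.072, 0.997, -0.001], [0.003, -0.001, -1.0]]
contact_force: [-4.1, 4.2, 27.4]
grip_width: 39.8
clock: 11.92
eef_pos: [552.3, 25.6, 22.2]
tcp_rot: [[-0.997, 0.073, -0.002], [0.073, 0.997, -0.001], [0.002, -0.001, -1.0]]
contact_force: [-5.7, 5.0, 27.9]
grip_width: 40.0
```

```bash
python3 -m inch '[0,0,1,0,0,0,60, 0,0,0,0,0,0,60, 0,0,0,0,0,0,60, 0,0,20,0,0,0,60, 0,0,35,0,0,0,50, -2,-20,10,0,0,0,20, -1,-28,0,0,0,0,0,0,0,0,0,0,0,0]'; python3 -m inch '[0,0,0,0,0,0,0,0,0,-15,0,0,0,0, 0,0,-20,0,0,0,0, 0,0,-20,0,0,0,0, 0,0,-8,0,0,0,0,0,0,-4,0,0,0,0]'
```

```text
clock: 12.58
eef_pos: [551.0, -23.6, 93.4]
tcp_rot: [[-0.998, 0.07, 0.002], [0.07, 0.998, -0.002], [-0.002, -0.002, -1.0]]
contact_force: [0.1, -0.9, -0.3]
grip_width: 35.8
clock: 13.08
eef_pos: [553.0, -23.3, 26.3]
tcp_rot: [[-0.997, 0.072, 0.008], [0.072, 0.997, -0.002], [-0.008, -0.002, -1.0]]
contact_force: [-0.1, 0.6, 0.1]
grip_width: 0.2
```

```bash
python3 -m inch '[-3,4,-2,0,0.006,0,0, -1,8,-1,0,0,0,0, 0.4,8,-1,0,0,0,0, 0.4,8,0,0,0,0,0, 0.4,8,0,0,0,0,0, 0.4,7,0,0,0,0,0]'
```

```text
clock: 13.58
eef_pos: [550.7, 23.9, 23.5]
tcp_rot: [[-0.997, 0.072, 0.002], [0.072, 0.997, -0.003], [-0.002, -0.003, -1.0]]
contact_force: [-0.4, -1.6, -0.1]
grip_width: 0.2
```

```bash
python3 -m inch '[0,3,0,0,0,0,0, 0,2,0,0,0,0,0]'; python3 -m inch '[0,1.5,0,0,0,0,0]'; python3 -m inch '[0,1,0,0,0,0,0]'
```

```text
clock: 13.75
eef_pos: [551.1, 30.6, 24.2]
tcp_rot: [[-0.998, 0.07, 0.003], [0.07, 0.998, -0.004], [-0.004, -0.003, -1.0]]
contact_force: [-4.1, -45.0, 0.9]
grip_width: 0.5
clock: 13.83
eef_pos: [551.2, 30.4, 24.4]
tcp_rot: [[-0.998, 0.068, 0.003], [0.068, 0.998, -0.007], [-0.004, -0.007, -1.0]]
contact_force: [-2.5, -41.2, -0.4]
grip_width: 0.1
clock: 13.92
eef_pos: [551.1, 30.0, 24.6]
tcp_rot: [[-0.998, 0.067, 0.003], [0.067, 0.998, -0.009], [-0.004, -0.009, -1.0]]
contact_force: [-0.2, -12.5, -1.8]
grip_width: 0.6
```

```bash
python3 -m inch '[0,-10,0,0.0,0,0,0, 0,-5,30,-0.008,0,0,30, 0,0,38,0,0,0.08,85, 5,-38,20,0,0,0.08,85, 5,-38,0,0,0,0.076,85, 5,-38,0,0,0,0,85, 5,-38,0,0,0,0,85, 5,-38,0,0,0,0,85]' ; python3 -m inch '[5,-38,0,0,0,0,85, 5,-38,0,0,0,0,85,5,-38,0,0,0,0,85,4,-30,0,0,0,0,85, 2,-14,0,0,0,0,85,0,0,0,0,0,0,85]';  python3 - <<'E'
from h import *
im,d,W,*_=shot('wrist'); save('w5',im)
for o in mods(W,im): print(*o)
s=get_state();print(s['eef_pos'],s['tcp_rot'])
E
```

```text
clock: 14.58
eef_pos: [575.0, -176.8, 117.7]
tcp_rot: [[-0.982, -0.189, 0.009], [-0.189, 0.982, -0.019], [-0.005, -0.02, -1.0]]
contact_force: [1.0, 0.5, -0.1]
grip_width: 44.4
clock: 15.08
eef_pos: [594.9, -353.4, 119.0]
tcp_rot: [[-0.983, -0.183, 0.013], [-0.183, 0.983, -0.021], [-0.009, -0.023, -1.0]]
contact_force: [-0.1, 0.2, 0.1]
grip_width: 83.7
[ 16. 121.] 6638 [ 552.2 -564.1] [155.7   4.6] 0.2 47.8 [54. 55. 55.]
[358.  38.] 4387 [ 458.4 -354.1] [44.  40.1] 12.8 45.5 [117. 116. 120.]
[334. 245.] 5991 [ 595.9 -341.8] [90.3 40.1] 9.1 45.6 [103. 104. 108.]
[212. 416.] 105 [ 770.2 -413. ] [ 4.  29.1] 7.3 37.7 [23. 24. 24.]
[ 594.62483829 -352.14309338  118.96195292] [[-0.9830896  -0.18270012  0.01247025]
 [-0.18292742  0.98291233 -0.02051594]
 [-0.00850889 -0.02245015 -0.99971175]]
```

View pics/w5.png

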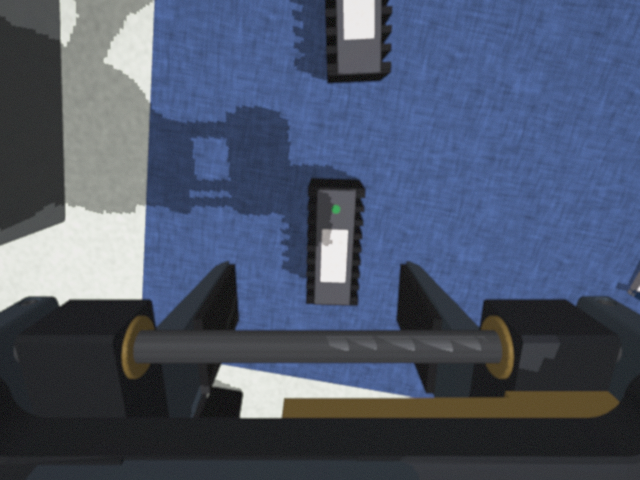

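```bash
python3 -m inch '[0,7,-20,0.021,0.013,-0.024,85, -1,1,-30,0,0,0,85, -1,0,-25,0,0,0,85, 0,0,-15,0,0,0,85, 0,0,-7,0,0,0,85]'
```

```text
clock: 15.55
eef_pos: [593.0, -340.3, 21.9]
tcp_rot: [[-0.987, -0.159, 0.003], [-0.159, 0.987, 0.0], [-0.003, -0.0, -1.0]]
contact_force: [-0.4, 0.6, 0.6]
grip_width: 84.8
```

```bash
python3 -m inch '[2.5,-1.5,-2,0,0.003,0,40, 0,0,-1,0,0,0,30, -0.2,0,-1,0,0.001,0,30, 0,0,-1,0,0.001,0,30, 0,0,-1,0,0,0,30, 0,0,-1,0,0,0,30,0,0,-1,0,0,0,30,0,0,0,0,0,0,30]'; python3 -m inch '[0,0,0,0,0,0,30,0,0,0,0,0,0,30]'
```

```text
clock: 16.22
eef_pos: [597.1, -340.1, 16.7]
tcp_rot: [[-0.987, -0.161, 0.0], [-0.161, 0.987, -0.001], [-0.0, -0.001, -1.0]]
contact_force: [-0.6, -0.7, -3.5]
grip_width: 39.9
clock: 16.38
eef_pos: [596.7, -340.0, 16.6]
tcp_rot: [[-0.987, -0.161, -0.0], [-0.161, 0.987, -0.001], [0.0, -0.001, -1.0]]
contact_force: [0.6, 0.3, -2.7]
grip_width: 40.2
```

```bash
python3 -m inch '[0,0,30,0,0,0,30, 0,0,35,0,0,0,30, -5,34,8,0,0,-0.08,30, -5,38,0,0,0,-0.08,30, -5,38,0,0,0,-0.08,30, -6,38,0,0,0,0,30, -6,38,0,0,0,0,30, -6,38,0,0,0,0,30]'; python3 -m inch '[-6,38,0,0,0,0,30, -5,35,0,0,0,0,30, -2,20,-3,0,0,0,30, 0,8,0,0,0,0,30, 0,0,0,0,0,0,30]'
```

```text
clock: 17.05
eef_pos: [561.1, -115.6, 91.2]
tcp_rot: [[-0.995, 0.1, 0.002], [0.1, 0.995, -0.0], [-0.002, -0.0, -1.0]]
contact_force: [1.7, 0.2, -3.5]
grip_width: 39.9
clock: 17.47
eef_pos: [543.2, -3.0, 88.3]
tcp_rot: [[-0.995, 0.095, -0.001], [0.095, 0.995, 0.002], [0.001, 0.002, -1.0]]
contact_force: [0.3, 0.5, -3.2]
grip_width: 39.9
```

```bash
python3 -m inch '[6,-9,-15,-0.002,0,0.024,30, 0,-0.5,-18,0,0,0,30, 0,0,-10,0,0,0,30,0,0,-5,0,0,0,30]'
```

```text
clock: 17.8
eef_pos: [551.8, -15.2, 40.4]
tcp_rot: [[-0.998, 0.069, 0.004], [0.069, 0.998, -0.002], [-0.004, -0.001, -1.0]]
contact_force: [-0.3, 0.4, -4.1]
grip_width: 40.2
```

```bash
python3 -m inch '[-2.5,2,-7,0,0.004,0,30, 0,0,-5,0,0,0,30, 0,0,-3,0,0,0,30]'; python3 -m inch '[0,0,-1,0,0,0,30]'
```

```text
clock: 18.05
eef_pos: [549.3, -14.7, 24.2]
tcp_rot: [[-0.997, 0.071, -0.001], [0.071, 0.997, -0.002], [0.001, -0.002, -1.0]]
contact_force: [-2.5, 1.0, 27.4]
grip_width: 39.7
clock: 18.13
eef_pos: [549.5, -14.7, 23.7]
tcp_rot: [[-0.997, 0.072, -0.001], [0.072, 0.997, -0.002], [0.001, -0.002, -1.0]]
contact_force: [-5.4, 5.0, 27.3]
grip_width: 40.1
```

```bash
python3 -m inch '[0,0,1,0,0,0,60, 0,0,0,0,0,0,60, 0,0,0,0,0,0,60, 0,0,20,0,0,0,60, 0,0,35,0,0,0,50, -2,-20,10,0,0,0,20, -1,-28,0,0,0,0,0,0,0,0,0,0,0,0]'; python3 -m inch '[-1,0,0,0,0,0,0,-1,0,-15,0,0,0,0, -1,0,-20,0,0,0,0, -1,0,-20,0,0,0,0, 0,0,-8,0,0,0,0,0,0,-4,0,0,0,0]'
```

```text
clock: 18.8
eef_pos: [548.0, -63.8, 94.5]
tcp_rot: [[-0.998, 0.069, 0.003], [0.069, 0.998, -0.003], [-0.003, -0.003, -1.0]]
contact_force: [-0.2, -1.0, -0.7]
grip_width: 36.0
clock: 19.3
eef_pos: [545.4, -63.4, 27.5]
tcp_rot: [[-0.997, 0.071, 0.009], [0.071, 0.997, -0.004], [-0.009, -0.003, -1.0]]
contact_force: [-0.3, 0.2, -0.0]
grip_width: 0.3
```

```bash
python3 -m inch '[0,4,-2,0,0.006,0,0, 0.2,8,-2,0,0,0,0, 0.4,8,-1,0,0,0,0, 0.4,8,0,0,0,0,0, 0.4,8,0,0,0,0,0, 0.4,7,0,0,0,0,0]'
```

```text
clock: 19.8
eef_pos: [548.1, -16.2, 23.5]
tcp_rot: [[-0.997, 0.071, 0.003], [0.071, 0.997, -0.004], [-0.004, -0.004, -1.0]]
contact_force: [-0.6, -0.9, -0.6]
grip_width: 0.5
```

```bash
python3 -m inch '[0,3,0,0,0,0,0, 0,2.5,0,0,0,0,0]'; python3 -m inch '[0,1.5,0,0,0,0,0]'; python3 -m inch '[0,1.5,0,0,0,0,0]'
```

```text
clock: 19.97
eef_pos: [548.5, -9.3, 24.2]
tcp_rot: [[-0.998, 0.068, 0.004], [0.068, 0.998, -0.005], [-0.005, -0.005, -1.0]]
contact_force: [-5.3, -54.8, 2.2]
grip_width: 0.6
clock: 20.05
eef_pos: [548.6, -9.5, 24.5]
tcp_rot: [[-0.998, 0.067, 0.004], [0.067, 0.998, -0.009], [-0.005, -0.009, -1.0]]
contact_force: [-3.3, -39.9, -0.4]
grip_width: 0.6
clock: 20.13
eef_pos: [548.5, -9.8, 24.7]
tcp_rot: [[-0.998, 0.066, 0.004], [0.065, 0.998, -0.012], [-0.005, -0.011, -1.0]]
contact_force: [-2.7, -22.1, -1.5]
grip_width: 0.3
```

```bash
python3 -m inch '[0,-10,0,0.0,0,0,0, 0,-5,30,-0.01,0,0,30, 0,0,38,0,0,0.1,85, -12,-36,20,0,0,0.1,85, -12,-36,0,0,0,0.095,85, -12,-36,0,0,0,0,85, -12,-36,0,0,0,0,85, -12,-36,0,0,0,0,85]' ; python3 -m inch '[-12,-36,0,0,0,0,85, -12,-36,0,0,0,0,85,-12,-36,0,0,0,0,85,-8,-24,0,0,0,0,85, -4,-8,0,0,0,0,85,0,0,0,0,0,0,85]';  python3 - <<'E'
from h import *
im,d,W,*_=shot('wrist'); save('w6',im)
for o in mods(W,im): print(*o)
s=get_state();print(s['eef_pos'],s['tcp_rot'])
E
```

```text
clock: 20.8
eef_pos: [488.8, -205.7, 117.6]
tcp_rot: [[-0.968, -0.251, 0.015], [-0.251, 0.968, -0.024], [-0.009, -0.027, -1.0]]
contact_force: [0.1, -0.3, 0.4]
grip_width: 43.9
clock: 21.3
eef_pos: [434.9, -359.9, 119.5]
tcp_rot: [[-0.969, -0.245, 0.019], [-0.245, 0.969, -0.028], [-0.012, -0.032, -0.999]]
contact_force: [0.1, -0.6, -0.6]
grip_width: 83.0
[448.  24.] 552 [ 284.6 -322.1] [ 5.7 36.4] 87.3 48.1 [97. 94. 90.]
[506.   8.] 359 [ 263.9 -289.5] [12.   6.9] 75.1 44.2 [107. 105. 101.]
[361.  66.] 513 [ 312. -363.] [60.  14.9] 71.1 48.9 [91. 89. 85.]
[ 31. 181.] 6103 [ 451.3 -564.3] [168.4  29. ] 9.7 48.6 [61. 63. 63.]
[320. 241.] 6009 [ 435.5 -359.2] [90.3 40.1] 12.8 45.6 [95. 95. 99.]
[ 435.31446796 -359.04651033  119.51053556] [[-0.96930549 -0.24511315  0.01914174]
 [-0.24557638  0.96898557 -0.02755382]
 [-0.01179426 -0.03140883 -0.99943703]]
```

View pics/w6.png

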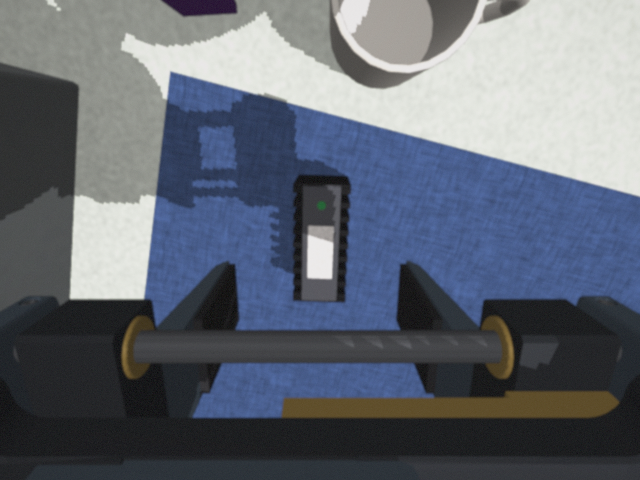

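```bash
python3 -m inch '[0,0,-20,0.027,0.019,-0.024,85, -1,0,-30,0,0,0,85, -1,0,-25,0,0,0,85, 0,0,-15,0,0,0,85, 0,0,-7,0,0,0,85]'
```

```text
clock: 21.77
eef_pos: [436.9, -353.8, 22.1]
tcp_rot: [[-0.975, -0.224, 0.003], [-0.224, 0.975, -0.002], [-0.003, -0.003, -1.0]]
contact_force: [-0.2, -0.3, -0.3]
grip_width: 84.8
```

```bash
python3 -m inch '[-1.5,-5.5,-2,0.002,0.003,0,60, 0,0,-1,0,0,0,30, -0.2,0,-1,0,0.001,0,30, 0,0,-1,0,0.001,0,30, 0,0,-1,0,0,0,30, 0,0,-1,0,0,0,30,0,0,-1,0,0,0,30,0,0,0,0,0,0,30]'; python3 -m inch '[0,0,0,0,0,0,30,0,0,0,0,0,0,30]'
```

```text
clock: 22.43
eef_pos: [437.7, -357.6, 16.3]
tcp_rot: [[-0.974, -0.228, 0.0], [-0.228, 0.974, -0.002], [0.0, -0.002, -1.0]]
contact_force: [-0.1, -0.2, -2.5]
grip_width: 39.7
clock: 22.6
eef_pos: [437.5, -357.6, 16.3]
tcp_rot: [[-0.974, -0.228, -0.0], [-0.228, 0.974, -0.001], [0.0, -0.001, -1.0]]
contact_force: [-0.2, 0.2, -3.0]
grip_width: 39.7
```

```bash
python3 -m inch '[0,0,30,0,0,0,30, 0,0,35,0,0,0,30, 13,34,8,0,0,-0.1,30, 13,37,0,0,0,-0.1,30, 13,37,0,0,0,-0.1,30, 13,37,0,0,0,0,30, 13,37,0,0,0,0,30, 13,37,0,0,0,0,30]'; python3 -m inch '[13,37,0,0,0,0,30, 12,27,0,0,0,0,30, 6,10,-3,0,0,0,30, 0,0,0,0,0,0,30]'
```

```text
clock: 23.27
eef_pos: [515.0, -137.2, 92.4]
tcp_rot: [[-0.996, 0.094, 0.002], [0.094, 0.996, -0.001], [-0.002, -0.001, -1.0]]
contact_force: [0.2, 0.3, -3.2]
grip_width: 40.1
clock: 23.6
eef_pos: [547.6, -52.0, 89.4]
tcp_rot: [[-0.996, 0.089, 0.002], [0.089, 0.996, 0.0], [-0.002, 0.001, -1.0]]
contact_force: [-0.6, 1.5, -2.9]
grip_width: 39.8
```

```bash
python3 -m inch '[0,6,-15,0,0.002,0.018,30, 0,0,-18,0,0,0,30, 0,0,-10,0,0,0,30,0,0,-5,0,0,0,30]'
```

```text
clock: 23.93
eef_pos: [547.9, -46.1, 41.1]
tcp_rot: [[-0.998, 0.068, 0.002], [0.068, 0.998, -0.0], [-0.002, -0.0, -1.0]]
contact_force: [-1.0, -0.3, -3.0]
grip_width: 40.0
```

```bash
python3 -m inch '[0.5,0.5,-8,0,0.002,0,30, 0,0,-5,0,0,0,30, 0,0,-3,0,0,0,30]'; python3 -m inch '[0,0,-1,0,0,0,30]'
```

```text
clock: 24.18
eef_pos: [547.8, -47.2, 23.8]
tcp_rot: [[-0.998, 0.07, -0.001], [0.07, 0.998, -0.0], [0.001, -0.0, -1.0]]
contact_force: [-2.8, 8.7, 25.7]
grip_width: 40.3
clock: 24.27
eef_pos: [547.9, -47.3, 23.2]
tcp_rot: [[-0.997, 0.071, -0.0], [0.071, 0.997, 0.0], [0.001, 0.0, -1.0]]
contact_force: [-5.3, 8.8, 27.6]
grip_width: 39.7
```

```bash
python3 -m inch '[0,0,1,0,0,0,60, 0,0,0,0,0,0,60, 0,0,0,0,0,0,60, 0,0,20,0,0,0,60, 0,0,35,0,0,0,50, -2,-20,10,0,0,0,20, -1,-28,0,0,0,0,0,0,0,0,0,0,0,0]'; python3 -m inch '[-2,0,0,0,0,0,0,-1,0,-15,0,0,0,0, -1,0,-20,0,0,0,0, -1,0,-20,0,0,0,0, 0,0,-8,0,0,0,0,0,0,-4,0,0,0,0]'
```

```text
clock: 24.93
eef_pos: [546.2, -97.4, 93.8]
tcp_rot: [[-0.998, 0.07, 0.003], [0.07, 0.998, -0.001], [-0.003, -0.001, -1.0]]
contact_force: [0.1, 0.6, 1.1]
grip_width: 36.2
clock: 25.43
eef_pos: [541.8, -97.2, 26.4]
tcp_rot: [[-0.997, 0.072, 0.008], [0.072, 0.997, -0.002], [-0.008, -0.002, -1.0]]
contact_force: [0.2, -0.1, 0.7]
grip_width: 0.5
```

```bash
python3 -m inch '[0.5,4,-2,0,0.006,0,0, 0.2,8,-2,0,0,0,0, 0.4,8,-1,0,0,0,0, 0.4,8,0,0,0,0,0, 0.4,7,0,0,0,0,0, 0.4,5,0,0,0,0,0]'
```

```text
clock: 25.93
eef_pos: [544.9, -52.9, 22.4]
tcp_rot: [[-0.997, 0.072, 0.002], [0.072, 0.997, -0.003], [-0.002, -0.003, -1.0]]
contact_force: [-0.5, 0.0, 0.4]
grip_width: 0.6
```

```bash
python3 -m inch '[0,2.5,0,0,0,0,0, 0,2,0,0,0,0,0]'; python3 -m inch '[0,1.5,0,0,0,0,0]'; python3 -m inch '[0,1.5,0,0,0,0,0]'
```

```text
clock: 26.1
eef_pos: [545.4, -49.3, 23.3]
tcp_rot: [[-0.998, 0.069, 0.003], [0.069, 0.998, -0.007], [-0.003, -0.007, -1.0]]
contact_force: [-9.1, -57.1, 0.9]
grip_width: 0.3
clock: 26.18
eef_pos: [545.4, -49.7, 23.6]
tcp_rot: [[-0.998, 0.067, 0.003], [0.067, 0.998, -0.01], [-0.004, -0.01, -1.0]]
contact_force: [-4.8, -24.0, -1.6]
grip_width: 0.8
clock: 26.27
eef_pos: [545.3, -49.9, 23.9]
tcp_rot: [[-0.998, 0.066, 0.003], [0.066, 0.998, -0.013], [-0.004, -0.013, -1.0]]
contact_force: [-3.0, -17.6, -1.5]
grip_width: 0.6
```

```bash
python3 -m inch '[0,-10,0,0.0,0,0,0, 0,-4,25,-0.012,0,0,30, 0,0,40,0,0,0,60, 0,0,40,0,0,0,85, -8,15,38,0,0,0,85, -8,15,38,0,0,0,85, -10,20,35,0,0,0,85, -10,20,35,0,0,0,85]' ; python3 -m inch '[-10,20,30,0,0,0,85, -10,20,15,0,0,0,85, -10,10,10,0,0,0,85,0,0,0,0,0,0,85]';  python3 - <<'E'
from h import *
im,d,W,*_=shot('wrist'); save('w7',im); station(W,im)
for o in mods(W,im,44.5,58,ylim=(-100,125),xlim=(470,640)): print(*o)
s=get_state();print(s['eef_pos'],s['tcp_rot'])
np.savez('/tmp/w7.npz',im=im,W=W)
im,d,W,*_=shot('scene'); save('s7',cv2.resize(im[200:360,240:540],None,fx=2.6,fy=2.6,interpolation=cv2.INTER_CUBIC)); np.savez('/tmp/s7.npz',im=im,W=W)
for o in mods(W,im,44.5,58,ylim=(-100,125),xlim=(470,640)): print(*o)
E
```

```text
clock: 26.93
eef_pos: [505.3, 2.0, 275.5]
tcp_rot: [[-0.997, 0.071, -0.006], [0.071, 0.997, -0.024], [0.004, -0.024, -1.0]]
contact_force: [1.2, 0.7, -0.1]
grip_width: 44.3
clock: 27.27
eef_pos: [474.1, 56.6, 342.5]
tcp_rot: [[-0.998, 0.069, 0.008], [0.069, 0.997, -0.022], [-0.009, -0.021, -1.0]]
contact_force: [-0.1, -0.7, 1.0]
grip_width: 71.0
stop 683 [558.7 127.3] [14.  99.4] 85.7 52.7
block 4289 [560.6 152. ] [144.6 102. ] 89.5 51.5
[316. 248.] 7012 [553.4  45.3] [171.1  97. ] 83.2 53.7 [108. 110. 114.]
[474.67592007  55.92423104 341.50204075] [[-0.99759107  0.06897143  0.00741659]
 [ 0.06879343  0.99738726 -0.02204795]
 [-0.00891789 -0.02148462 -0.9997294 ]]
[339. 284.] 2269 [553.2  43.3] [171.1  99.7] 85.7 53.4 [79. 80. 83.]
```

View pics/w7.png

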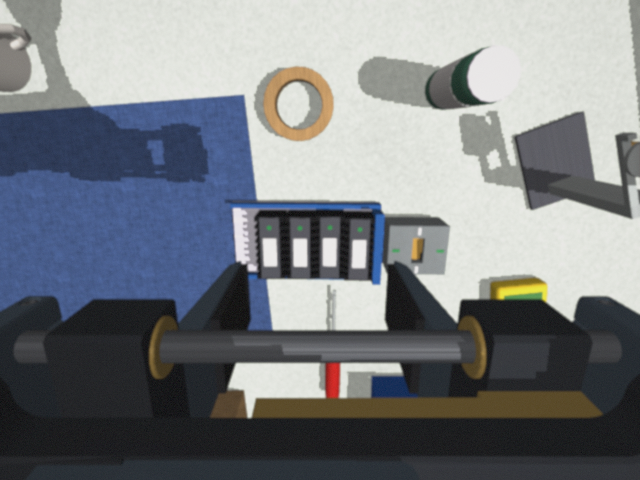

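View pics/s7.png

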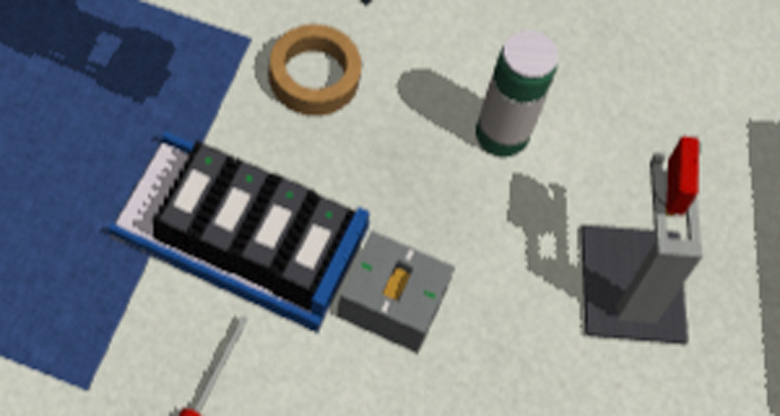

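Run:
```python
from h import *
f=np.load('/tmp/s7.npz'); im,W=f['im'],f['W']
hsv=cv2.cvtColor(im,cv2.COLOR_RGB2HSV)
roi=(abs(W[...,0]-460)<120)&(abs(W[...,1]-370)<120)
red=roi&((hsv[...,0]<8)|(hsv[...,0]>172))&(hsv[...,1]>150)
for zl in (150,195):
    p=W[red&(W[...,2]>zl)]; print(len(p),p.min(0).round(1),p.max(0).round(1), cv2.minAreaRect(p[p[:,2]>zl][:,:2].astype(np.float32)))
g=roi&~red&(W[...,2]>140); p=W[g]; print(len(p),p.min(0),p.max(0),cv2.minAreaRect(p[:,:2].astype(np.float32)))
p=W[g&(W[...,2]<153)]; print(cv2.minAreaRect(p[:,:2].astype(np.float32)))
b=roi&(W[...,2]>5)&(W[...,2]<13); print(cv2.minAreaRect(W[b][:,:2].astype(np.float32)))
```

```text
290 [417.8 358.7 157.7] [471.5 381.7 204.2] ((444.45318603515625, 370.0908508300781), (53.27801513671875, 16.135906219482422), 9.96299934387207)
144 [417.8 359.5 195.1] [469.5 380.7 204.2] ((444.13427734375, 370.19775390625), (52.4336051940918, 15.383586883544922), 12.469861030578613)
413 [415.25171597 346.18147452 140.38211007] [503.80671608 404.78510204 199.89713171] ((456.7650146484375, 376.0753173828125), (91.41770935058594, 37.191551208496094), 18.009431838989258)
((456.9988708496094, 376.2589111328125), (91.30682373046875, 36.858360290527344), 16.864721298217773)
((459.7778625488281, 369.9220275878906), (239.60733032226562, 238.9782257080078), 0.17034649848937988)
```

```bash
python3 -m inch '[-3,37,0,0.022,0.007,0.09,85, -4,38,0,0,0,0.09,85, -4,38,0,0,0,0.09,85, -4,38,0,0,0,0,85, -4,38,0,0,0,0,85, -4,38,0,0,0,0,85, -4,38,0,0,0,0,85, -4,38,0,0,0,0,85]' ; python3 -m inch '[0,10,-2,0,0,0,85,0,0,0,0,0,0,85]';  cat > k.py <<'E'
from h import *
import sys
s=get_state();print(s['eef_pos'],s['tcp_rot'],s['joints'].round(2))
im,d,W,*_=shot('wrist'); save(sys.argv[1],im)
hsv=cv2.cvtColor(im,cv2.COLOR_RGB2HSV)
red=((hsv[...,0]<8)|(hsv[...,0]>172))&(hsv[...,1]>150)&(W[...,2]>float(sys.argv[2]))
n,l,st,ce=cv2.connectedComponentsWithStats(red.astype(np.uint8)); i=1+np.argmax(st[1:,4]); p=W[l==i]
zt=np.median(p[:,2]); print('key',ce[i],st[i,4],zt,cv2.minAreaRect(p[abs(p[:,2]-zt)<4][:,:2].astype(np.float32)))
E
python3 k.py w8 150
```

```text
clock: 28.03
eef_pos: [446.0, 358.1, 329.5]
tcp_rot: [[-0.98, -0.196, -0.012], [-0.196, 0.98, -0.007], [0.013, -0.005, -1.0]]
contact_force: [1.3, -0.6, 0.7]
grip_width: 84.7
clock: 28.2
eef_pos: [445.8, 373.5, 323.3]
tcp_rot: [[-0.98, -0.2, -0.016], [-0.2, 0.98, -0.009], [0.017, -0.005, -1.0]]
contact_force: [-0.1, -0.9, -0.4]
grip_width: 85.1
[445.75230385 373.45673949 323.31149157] [[-0.97963608 -0.20016152 -0.01576408]
 [-0.20004673  0.97974891 -0.00856644]
 [ 0.01715951 -0.00523844 -0.99983904]] [ 0.59  0.36  1.27  0.    1.53 -1.18]
key [316.72126437 223.43773946] 1044 197.5342956152669 ((443.39141845703125, 372.6815490722656), (52.10953903198242, 14.424582481384277), 12.249449729919434)
```

View pics/w8.png

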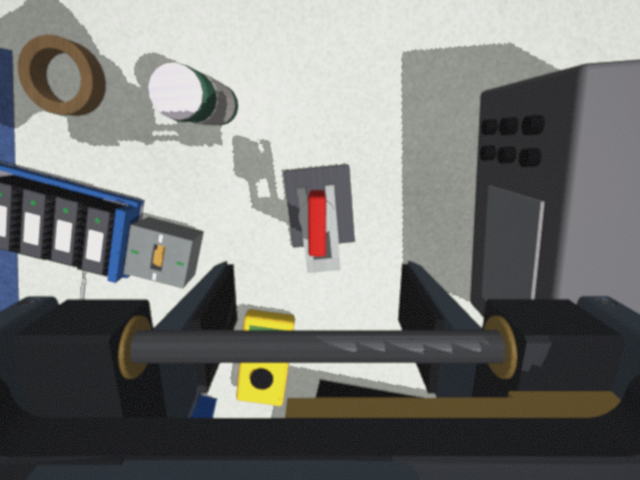

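```bash
python3 -m inch '[0,0,-20,0.009,-0.016,0.012,60, -1,0,-25,0,0,0,60, -1,0,-25,0,0,0,60, -1,0,-18,0,0,0,60,0,0,0,0,0,0,60]';  python3 k.py w9 150
```

```text
clock: 28.67
eef_pos: [446.2, 364.4, 230.0]
tcp_rot: [[-0.978, -0.206, -0.0], [-0.206, 0.978, -0.002], [0.0, -0.002, -1.0]]
contact_force: [0.6, -0.3, -0.1]
grip_width: 60.1
[446.15001616 364.42100653 230.03192737] [[-9.78457219e-01 -2.06449674e-01 -4.71291166e-05]
 [-2.06449082e-01  9.78454911e-01 -2.18250995e-03]
 [ 4.96692183e-04 -2.12576285e-03 -9.99997617e-01]] [ 0.58  0.41  1.45 -0.    1.29 -1.2 ]
key [329.67299478 257.95253916] 2107 197.4208618683516 ((443.06378173828125, 372.4089050292969), (51.803218841552734, 14.479480743408203), 12.085939407348633)
```

View pics/w9.png

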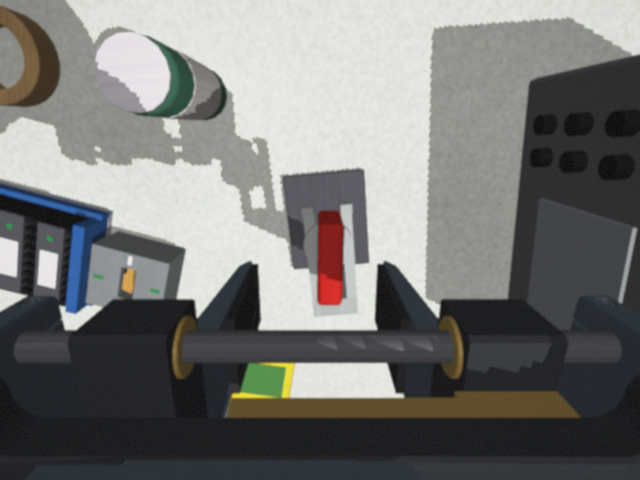

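```bash
python3 -m inch '[-3,8,0,-0.002,0,0,60, 0,0,-15,0,0,0,60, 0,0,-20,0,0,0,50]'
```

```text
clock: 28.97
eef_pos: [447.9, 373.0, 202.5]
tcp_rot: [[-0.979, -0.203, 0.009], [-0.203, 0.979, 0.001], [-0.009, -0.001, -1.0]]
contact_force: [0.3, 0.6, -0.1]
grip_width: 56.0
```

```bash
python3 -m inch '[-4,0,-10,0,0.009,0,50, -0.5,0,-14,0,0,0,50, -0.5,0,-10,0,0,0,50,-0.5,0,-4,0,0.001,0,50]'
```

```text
clock: 29.3
eef_pos: [443.4, 374.0, 165.2]
tcp_rot: [[-0.98, -0.201, 0.0], [-0.201, 0.98, 0.003], [-0.001, 0.003, -1.0]]
contact_force: [1.0, 0.9, -0.1]
grip_width: 50.3
```

```bash
python3 -m inch '[0,-1.5,-1,-0.003,0,0.006,30, 0,0,-1,0,0,0,10, -0.2,0,-1,0,0,0,0, 0,0,-1,0,0,0,0, 0,0,-0.5,0,0,0,0, 0,0,-0.5,0,0,0,0,0,0,-0.5,0,0,0,0,0,0,0,0,0,0,0]' 40; python3 -m inch '[0,0,0,0,0,0,0,0,0,0,0,0,0,0]'
```

```text
clock: 29.97
eef_pos: [444.4, 372.5, 162.9]
tcp_rot: [[-0.978, -0.208, 0.003], [-0.208, 0.978, 0.0], [-0.003, -0.0, -1.0]]
contact_force: [1.3, -1.8, -2.1]
grip_width: 15.9
clock: 30.13
eef_pos: [444.4, 372.3, 163.0]
tcp_rot: [[-0.978, -0.208, 0.003], [-0.208, 0.978, 0.0], [-0.003, -0.001, -1.0]]
contact_force: [0.4, -0.1, -1.5]
grip_width: 15.8
```

```bash
python3 -m inch '[0,0,6,0,0.003,0,0, 0,0,10,0,0,0,0, 0,0,15,0,0,0,0, 0,0,20,0,0,0,0, 0,0,20,0,0,0,0,0,0,15,0,0,0,0]'; python3 k.py w10 200
```

```text
clock: 30.63
eef_pos: [442.7, 371.8, 252.8]
tcp_rot: [[-0.978, -0.208, -0.005], [-0.208, 0.978, -0.002], [0.005, -0.001, -1.0]]
contact_force: [0.1, 0.2, -1.7]
grip_width: 15.9
[442.67756676 371.76263723 252.78650219] [[-9.78141612e-01 -2.07880767e-01 -4.95714524e-03]
 [-2.07874985e-01  9.78153993e-01 -1.65999883e-03]
 [ 5.19393324e-03 -5.93247435e-04 -9.99986335e-01]] [ 0.59  0.39  1.41  0.    1.35 -1.19]
key [317.04852849 286.80839073] 3194 287.25613060243677 ((430.1601257324219, 369.9991760253906), (30.537809371948242, 16.198774337768555), 13.143701553344727)
```

View pics/w10.png

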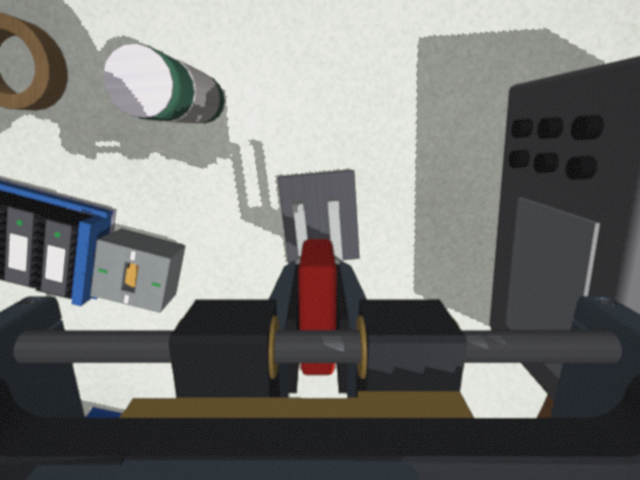

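```bash
python3 -m inch '[12,-31,0,0.002,-0.005,-0.07,0, 14,-33,0,0,0,-0.07,0, 14,-33,0,0,0,-0.07,0, 14,-33,-10,0,0,-0.07,0, 14,-33,-15,0,0,0,0, 14,-33,-10,0,0,0,0, 14,-33,-10,0,0,0,0, 11,-30,-8,0,0,0,0]'; python3 -m inch '[0,0,0,0,0,0,0,0,0,0,0,0,0,0]'
cat > s.py <<'E'
from h import *
import sys
s=get_state();print(s['eef_pos'],s['tcp_rot'])
im,d,W,*_=shot('wrist'); save(sys.argv[1],im)
roi=(abs(W[...,0]-562)<50)&(abs(W[...,1]-181)<50)&(abs(W[...,2]-50.5)<4)
hsv=cv2.cvtColor(im,cv2.COLOR_RGB2HSV)
for n,m in (('green',roi&(hsv[...,0]>40)&(hsv[...,0]<85)&(hsv[...,1]>90)),('white',roi&(hsv[...,1]<30)&(hsv[...,2]>190))):
    k,l,st,ce=cv2.connectedComponentsWithStats(m.astype(np.uint8))
    for i in range(1,k):
        if st[i,4]>15: print(n,ce[i].round(),st[i,4],W[l==i].mean(0).round(1))
r=(abs(W[...,0]-562)<32)&(abs(W[...,1]-181)<35)&(W[...,2]<47)&(W[...,2]>20)
k,l,st,ce=cv2.connectedComponentsWithStats(r.astype(np.uint8)); 
for i in range(1,k):
    if st[i,4]>40: print('slot',ce[i].round(),st[i,4],W[l==i].mean(0).round(1),cv2.minAreaRect(W[l==i][:,:2].astype(np.float32)))
E
python3 s.py w11
```

```text
clock: 31.35
eef_pos: [554.6, 110.5, 211.9]
tcp_rot: [[-0.997, 0.075, 0.02], [0.075, 0.997, 0.01], [-0.019, 0.012, -1.0]]
contact_force: [1.2, 0.2, -2.4]
grip_width: 15.8
clock: 31.52
eef_pos: [556.3, 104.4, 211.2]
tcp_rot: [[-0.997, 0.081, 0.02], [0.081, 0.997, 0.009], [-0.019, 0.01, -1.0]]
contact_force: [-0.4, 1.4, -0.9]
grip_width: 15.9
[556.29492595 104.43216517 211.23375226] [[-0.9965483   0.08065146  0.01966786]
 [ 0.08083849  0.99668743  0.00890593]
 [-0.01888443  0.01046511 -0.9997669 ]]
green [364. 216.] 36 [561.2 151.7  51.3]
green [428. 215.] 30 [565.6 211.4  51.5]
white [398. 187.] 57 [536.  183.7  51.5]
white [395. 243.] 45 [590.9 179.8  51.5]
white [383. 250.] 59 [597.7 168.5  50.9]
slot [417. 176.] 93 [530.6 206.2  33.9] ((530.6362915039062, 205.73243713378906), (20.419513702392578, 0.5196114778518677), 85.69193267822266)
slot [396. 215.] 545 [566.1 183.8  40.2] ((565.4390869140625, 183.3561553955078), (14.50016975402832, 35.700809478759766), 85.52774047851562)
```

View pics/w11.png

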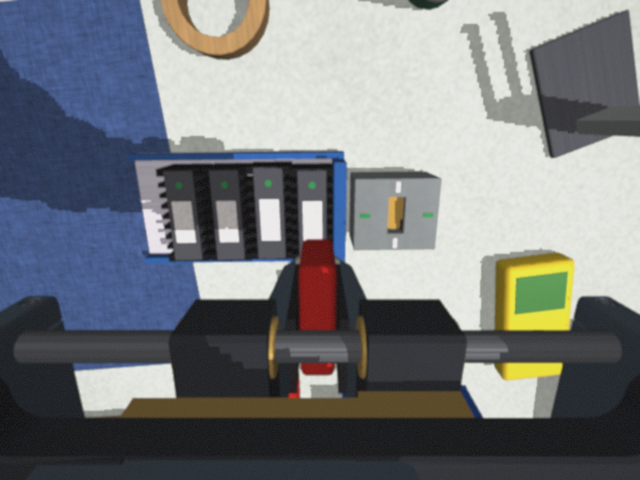

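```bash
python3 -m inch '[2,30,0,-0.009,0.02,0.009,0, 2,30,-15,0,0,0,0, 2,17,-20,0,0,0,0, 0,0,-20,0,0,0,0, 0,0,-15,0,0,0,0,0,0,-10,0,0,0,0]'; python3 -m inch '[0,0,0,0,0,0,0]'
```

```text
clock: 32.07
eef_pos: [563.4, 191.9, 135.3]
tcp_rot: [[-0.998, 0.067, 0.01], [0.067, 0.998, 0.003], [-0.01, 0.003, -1.0]]
contact_force: [-0.3, 0.4, -0.7]
grip_width: 16.0
clock: 32.15
eef_pos: [562.1, 192.9, 133.9]
tcp_rot: [[-0.998, 0.065, 0.007], [0.065, 0.998, 0.002], [-0.007, 0.003, -1.0]]
contact_force: [-0.2, -0.3, -2.4]
grip_width: 16.1
```

```bash
python3 -m inch '[2,-11,-10,-0.002,0.008,-0.005,0, 0,0,-10,0,0,0,0, 0,0,-8,0,0,0,0,0,0,-3,0,0,0,0,0,0,0,0,0,0,0]'
```

```text
clock: 32.57
eef_pos: [565.0, 181.9, 102.9]
tcp_rot: [[-0.998, 0.07, 0.002], [0.07, 0.998, 0.001], [-0.002, 0.001, -1.0]]
contact_force: [-0.2, 0.4, -1.3]
grip_width: 15.7
```

```bash
python3 s.py w12
python3 - <<'E'
from h import *
a=get_image('scene')[0][240:360,320:470]; b=get_image('side')[0][160:280,250:400]
save('c12',np.hstack([cv2.resize(x,None,fx=2.6,fy=2.6,interpolation=cv2.INTER_CUBIC) for x in (a,b)]))
E
```

```text
[565.00591213 181.92497303 102.93392719] [[-9.97545117e-01  7.00032482e-02  1.81221694e-03]
 [ 7.00049093e-02  9.97546268e-01  8.69942735e-04]
 [-1.74687143e-03  9.94671210e-04 -9.99997980e-01]]
green [270. 255.] 84 [561.3 151.9  51.3]
green [361. 255.] 82 [565.4 211.6  51.2]
slot [351. 198.] 160 [530.6 208.4  34.2] ((530.5484619140625, 207.92361450195312), (15.903341293334961, 0.6153090596199036), 85.27716064453125)
slot [315. 234.] 246 [552.3 182.5  40.2] ((552.5166015625, 182.6807861328125), (15.676941871643066, 8.173966407775879), 85.33419799804688)
```

View pics/c12.png

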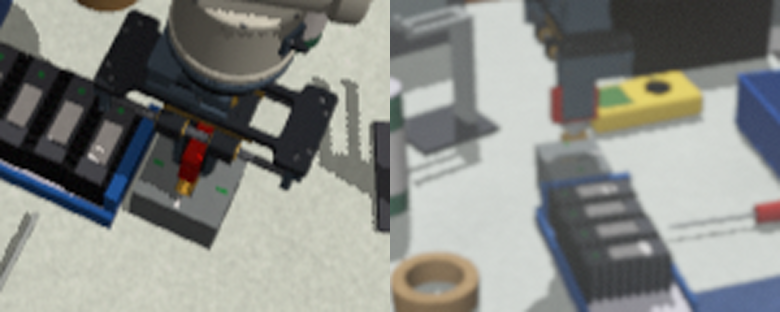

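View pics/w12.png

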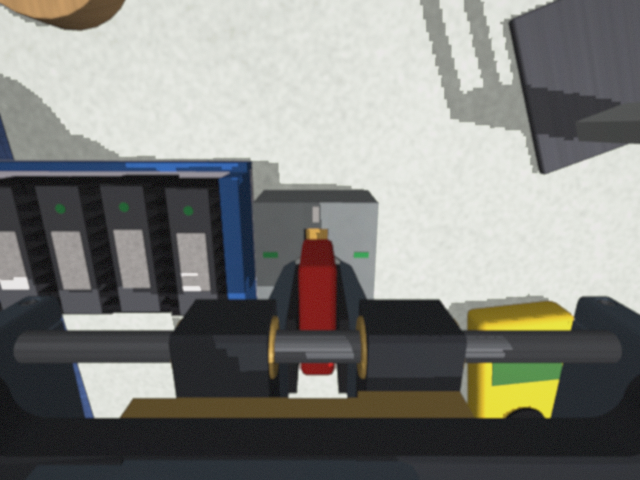

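```bash
python3 -m inch '[-0.3,0,-8,0,0.002,0,0, -0.2,0,-6,0,0,0,0, 0,0,-4,0,0,0,0]'; python3 -m inch '[0,0,-3,0,0,0,0, 0,0,-3,0,0,0,0]'
```

```text
clock: 32.97
eef_pos: [566.1, 182.5, 86.3]
tcp_rot: [[-0.998, 0.07, 0.004], [0.07, 0.998, 0.002], [-0.004, 0.002, -1.0]]
contact_force: [0.2, -0.0, -1.3]
grip_width: 15.7
clock: 33.13
eef_pos: [565.7, 182.5, 79.1]
tcp_rot: [[-0.998, 0.07, 0.003], [0.07, 0.998, 0.002], [-0.003, 0.002, -1.0]]
contact_force: [-0.4, -0.1, -0.9]
grip_width: 15.7
```

```bash
python3 -m inch '[-1,-0.6,-3,-0.001,0.003,0,0, 0,0,-3,0,0,0,0]'; python3 -m inch '[0,0,-3,0,0,0,0, 0,0,-2,0,0,0,0]';python3 -m inch '[0,0,-2,0,0,0,0]'
```

```text
clock: 33.3
eef_pos: [564.5, 181.8, 72.2]
tcp_rot: [[-0.998, 0.07, -0.0], [0.07, 0.998, 0.001], [0.0, 0.001, -1.0]]
contact_force: [-0.4, -0.6, -1.0]
grip_width: 15.9
clock: 33.47
eef_pos: [564.6, 181.9, 66.6]
tcp_rot: [[-0.998, 0.07, -0.0], [0.07, 0.998, 0.001], [0.0, 0.001, -1.0]]
contact_force: [-0.4, -0.4, 2.2]
grip_width: 15.8
clock: 33.55
eef_pos: [564.6, 181.9, 64.5]
tcp_rot: [[-0.998, 0.07, -0.0], [0.07, 0.998, 0.001], [0.0, 0.001, -1.0]]
contact_force: [-0.5, -1.0, 2.2]
grip_width: 15.9
```

```bash
python3 -m inch '[0,0,-1.5,0,0,0,0]'; python3 -m inch '[0,0,-1,0,0,0,0]'
```

```text
clock: 33.63
eef_pos: [564.6, 181.9, 62.8]
tcp_rot: [[-0.998, 0.07, -0.0], [0.07, 0.998, 0.001], [0.0, 0.001, -1.0]]
contact_force: [-1.3, 0.3, 3.1]
grip_width: 15.8
clock: 33.72
eef_pos: [564.6, 181.9, 62.6]
tcp_rot: [[-0.998, 0.07, 0.0], [0.07, 0.998, 0.001], [-0.0, 0.001, -1.0]]
contact_force: [-9.9, -2.5, 38.1]
grip_width: 15.9
```

```bash
python3 -m inch '[0,0,0.2,0,0,-0.05,0, -0.05,-0.1,-0.3,0,0,-0.1,0, -0.05,-0.1,-0.3,0,0,-0.1,0]';  python3 -m inch '[-0.05,-0.1,-0.3,0,0,-0.1,0, -0.05,-0.1,-0.3,0,0,-0.1,0, -0.05,-0.1,-0.3,0,0,-0.1,0]'
```

```text
clock: 33.97
eef_pos: [565.2, 181.8, 63.3]
tcp_rot: [[-0.948, 0.318, 0.003], [0.318, 0.948, 0.001], [-0.002, 0.001, -1.0]]
contact_force: [0.1, -0.3, 1.9]
grip_width: 15.4
clock: 34.22
eef_pos: [565.6, 181.4, 63.0]
tcp_rot: [[-0.803, 0.596, 0.004], [0.596, 0.803, -0.0], [-0.003, 0.002, -1.0]]
contact_force: [-0.7, -0.5, 2.9]
grip_width: 16.0
```

```bash
python3 -m inch '[-0.6,-0.1,-0.3,0,0.004,-0.1,0, -0.4,-0.1,-0.3,0,0,-0.1,0, -0.2,-0.1,-0.3,0,0,-0.1,0]';  python3 -m inch '[-0.2,-0.1,-0.3,0,0,-0.1,0, -0.2,-0.1,-0.3,0,0,-0.1,0, -0.2,-0.1,-0.3,0,0,-0.1,0]'
```

```text
clock: 34.47
eef_pos: [565.3, 181.2, 62.7]
tcp_rot: [[-0.578, 0.816, 0.002], [0.816, 0.578, -0.0], [-0.001, 0.001, -1.0]]
contact_force: [-0.2, 0.7, 3.1]
grip_width: 15.6
clock: 34.72
eef_pos: [565.5, 180.9, 62.7]
tcp_rot: [[-0.296, 0.955, 0.004], [0.955, 0.296, -0.001], [-0.002, 0.003, -1.0]]
contact_force: [-1.4, -0.7, 4.7]
grip_width: 15.9
```

```bash
python3 -m inch '[-0.8,-0.1,-0.3,0,0.003,-0.1,0, -0.5,-0.1,-0.3,0,0,-0.1,0, -0.3,0,-0.3,0,0,-0.06,0]';  python3 -m inch '[-0.2,0,-0.3,0,0,-0.05,0, -0.2,0,-0.3,0,0,-0.04,0]'
```

```text
clock: 34.97
eef_pos: [564.7, 180.7, 62.7]
tcp_rot: [[-0.025, 1.0, 0.002], [1.0, 0.025, -0.001], [-0.001, 0.002, -1.0]]
contact_force: [-2.1, -0.9, 5.7]
grip_width: 16.0
clock: 35.13
eef_pos: [564.6, 180.7, 62.7]
tcp_rot: [[0.072, 0.997, 0.003], [0.997, -0.072, -0.001], [-0.001, 0.003, -1.0]]
contact_force: [-0.4, -1.6, 5.5]
grip_width: 16.0
```

```bash
python3 -m inch '[0,0,0,0,0,0,20, 0,0,0,0,0,0,30, 0,0,0,0,0,0,40, 0,0,0,0,0,0,50, 0,0,0,0,0,0,60, 0,0,0,0,0,0,60]'; python3 -m inch '[0,0,15,0,0,0,60, 0,0,30,0,0,0,60, 0,0,40,0,0,0,60, 0,0,40,0,0,0,60, -10,-20,30,0,0,0,60, -10,-20,30,0,0,0,60,-10,-20,30,0,0,0,60,-10,-20,10,0,0,0,60]'
python3 - <<'E'
from h import *
im,d,W,*_=shot('wrist'); save('w13',im)
im,d,W,*_=shot('scene')
save('s13',cv2.resize(im[220:350,270:440],None,fx=4.5,fy=4.5,interpolation=cv2.INTER_CUBIC))
E
```

```text
clock: 35.63
eef_pos: [565.0, 180.8, 62.8]
tcp_rot: [[0.069, 0.998, 0.004], [0.998, -0.069, -0.001], [-0.001, 0.004, -1.0]]
contact_force: [-0.2, -0.3, 0.3]
grip_width: 50.6
clock: 36.3
eef_pos: [520.5, 100.4, 293.3]
tcp_rot: [[0.062, 0.998, -0.003], [0.998, -0.062, -0.003], [-0.003, -0.003, -1.0]]
contact_force: [0.9, -0.4, 0.2]
grip_width: 59.9
```

View pics/w13.png

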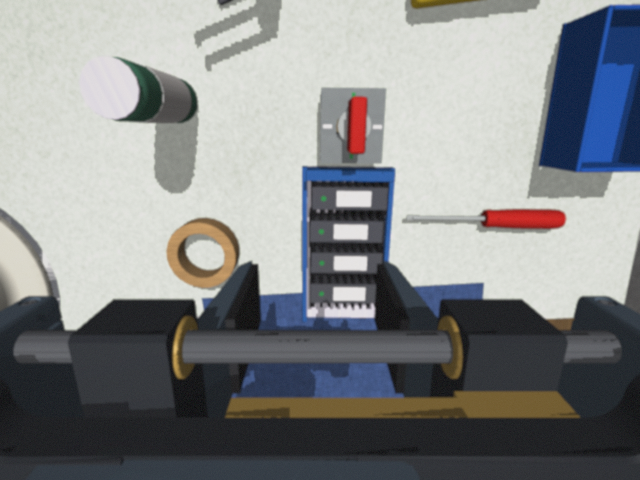

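View pics/s13.png

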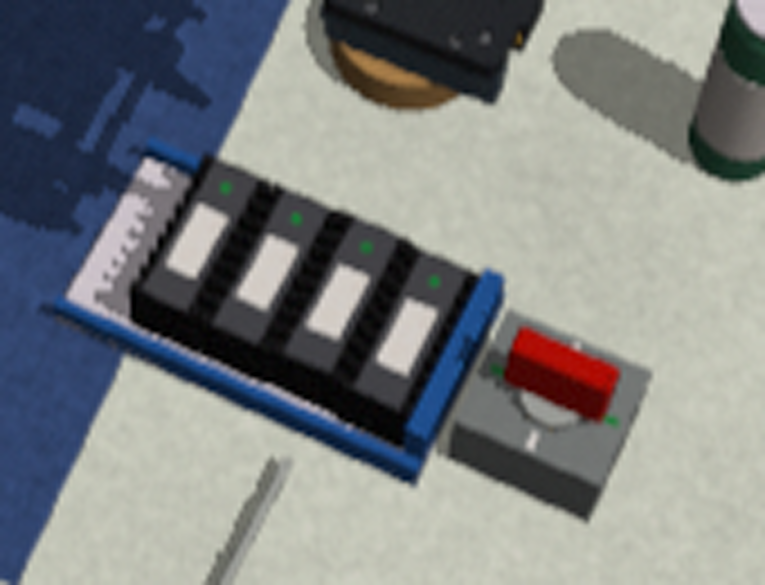

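Run:
```python
from h import *
O=np.array([558.6,122.0]); a=np.radians(-4.1); R=np.array([[np.cos(a),-np.sin(a)],[np.sin(a),np.cos(a)]])
for cam in('wrist','scene'):
    im,d,W,*_=shot(cam); S=(W[...,:2]-O)@R; z=W[...,2]
    hsv=cv2.cvtColor(im,cv2.COLOR_RGB2HSV)
    red=((hsv[...,0]<8)|(hsv[...,0]>172))&(hsv[...,1]>150)&(abs(S[...,0])<40)&(abs(S[...,1]-60)<40)&(z>94)
    p=S[red]; print(cam,'key',cv2.minAreaRect(p.astype(np.float32)),np.median(z[red]))
    m=(z>48)&(z<58)&(abs(S[...,0])<52)&(S[...,1]<-2)&(S[...,1]>-180); q=S[m]; print('y range',np.percentile(q[:,1],[0,1,99,100]).round(1), 'z',np.median(z[m]))
    for k in range(4):
        w=q[abs(q[:,1]+20+40*k)<14]; print(k,np.percentile(w[:,0],[0.5,99.5]).round(1))
    for k in range(4):
        g=m&(hsv[...,1]<40)&(hsv[...,2]>150)&(abs(S[...,1]+20+40*k)<18); h=S[g].astype(np.float32)
        if len(h)>20: print('label',k,cv2.minAreaRect(h))
```

```text
wrist key ((1.6450729370117188, 60.561920166015625), (51.79622268676758, 14.780170440673828), 89.53772735595703) 100.5570666056916
y range [-162.8 -158.2   -4.2   -2. ] z 53.80143092785758
0 [-43.8  44.8]
1 [-46.   42.5]
2 [-44.7  43.6]
3 [-44.6  35.6]
label 0 ((5.423040390014648, -20.079069137573242), (40.96672821044922, 19.17677879333496), 0.43147265911102295)
label 1 ((3.1217479705810547, -60.21520233154297), (41.33112716674805, 19.468585968017578), 0.22878821194171906)
label 2 ((4.324895858764648, -100.3274917602539), (41.62632369995117, 19.56096649169922), 0.1121174767613411)
label 3 ((4.455259323120117, -141.132080078125), (40.36382293701172, 19.216747283935547), 1.1514484882354736)
scene key ((2.1724658012390137, 58.98011016845703), (16.53008460998535, 52.80004119873047), 0.5127588510513306) 100.47515467842652
y range [-164.  -161.6   -4.2   -2.3] z 53.62285218437273
0 [-46.9  44.1]
1 [-48.8  43. ]
2 [-47.3  43.3]
3 [-47.2  43.9]
label 0 ((-11.893760681152344, -23.539201736450195), (71.6595458984375, 18.428525924682617), 2.695622444152832)
label 1 ((-13.723150253295898, -61.97734069824219), (30.26975440979004, 70.40924835205078), 82.2372817993164)
label 2 ((-13.288459777832031, -100.7319107055664), (72.51322937011719, 24.121044158935547), 5.073777675628662)
label 3 ((-11.984989166259766, -143.4641571044922), (18.451786041259766, 70.6341781616211), 89.66521453857422)
```

```bash
python3 -c "
from bench import *
print(get_state()['clock']); print(sign_off())"
```

```text
36.5
the job is handed in; nothing more can be done
None
```

I stood all four black modules in the channel and pushed each one flush. I then lifted the key off its hook, pressed it into the socket until the collar met the plate, turned it 90° clockwise and let go. The job was handed in at about 36.5 s; no verdict is reported.

**Modules:** In the last wrist picture the centres were at station y of about −20.1, −60.2, −100.3 and −141.1 mm, and all were within about 2 mm of the channel's centre line. The fourth showed about 0.7 mm of possible gap and 1.2° of skew. Both are within tolerance, and the finger partly hid its label.

**Key:** It was within about 2 mm of the socket centre in both the wrist and scene pictures. It was turned about 90°, with its underside about 15.5 mm below the plate top, so it is held locked.

**Disagreements and forces:**
- The scene and wrist cameras differed by 1–2 mm, which is within their calibration.
- While I pushed the first module against the stop, the force on the tool briefly reached 96 N against the 120 N limit. I used smaller steps after that.

No contact with the mug, can, tape roll, screwdriver or multimeter showed in the pictures or force readings. I did not measure their final positions. The purple look-alike was left alone.

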